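# Prime a stroke on the craft chest

### The job

Pick up the red-handled brush, dip its bristles well down into the open white pot, then brush one gentle stroke over the bare panel of the wooden chest, from the blue spot across to the orange spot. Lay the brush flat in the notches of the black brush rest, and close the white pot with its black lid so that the lid sits flat on the rim. Keep the brush out of the terracotta pot, do not tip or drag the white pot about, and leave the terracotta pot, the tape roll and the two paint bottles where they stand.

Things in the scene. Friction and masses are not known exactly. Their poses are not given: they have to be found in the camera images.
- brush: Flat brush, loose, 180 mm long, 70 g, lying flat at any yaw. x runs from handle to bristles, z up; origin mid-length on its underside (balance point near it). Red handle 22 wide (y), 18 thick (z), x -90 to +20 mm; steel ferrule 26 x 18, +20 to +50; bristles 27 x 10, +51 to +90, centred at z = 9: a stiff pad hinged about y at x = +51, spring 0.25 N m/rad, bends 0.6 rad each way.
- brush_tip (a point): Centre of the free end of the bristles (x = +90 mm, z = +9 mm in the brush's frame while unbent).
- pot: White plastic open round pot, loose, 60 mm high, outer diameter 80 mm at the rim and 76 mm at the foot, wall 4 mm, inner floor 5 mm above the table; empty to look at. About 0.3 kg. Origin: centre of its underside, z up.
- pot_rim (a point): Centre of the white pot's mouth, at rim height (60 mm above its foot).
- lid: Black lid of the white pot, loose, right way up. Origin: centre of its underside, z up. Plug 60 mm diameter, z 0 to 6 mm; disc 84 mm diameter, 6 to 12; square knob 24 x 24, 12 to 38, sides along x and y. 60 g. On the pot the disc lies on the rim, the lid's origin 54 mm above the pot's; the plug has 6 mm of play all round.
- chest: Wooden decorated chest, fixed, 160 mm (x) by 240 mm (y), 80 mm high. Origin: centre of its underside. Two darker bands 30 mm wide run along x over its top at y = +94 and -94 mm and stand 4 mm proud; the bare panel between them is flat.
- panel_mid (a point): Middle of the bare panel, on its surface, 80 mm above the table.
- spot_blue: Blue round spot, 20 mm in diameter, flat on the bare panel: start of the stroke.
- spot_orange: Orange round spot, 20 mm in diameter, flat on the bare panel: end of the stroke. The spots lie about 84 mm apart along the chest's y, on either side of the middle; which is on which side varies.
- rest: Black brush rest, fixed. Base 100 (x) x 66 (y) x 6 mm; two plates 8 mm thick at x = +38 and -38 mm, each with an open notch 48 mm wide, floor 24 mm above the table, between horns up to 38 mm. The brush lies along x over both notches, bristles to either end, its middle over the rest's. Origin: centre of its underside.
- clay_pot: Terracotta-coloured open pot, loose, same shape and size as the white one; not to be used. Origin: centre of its underside.
- tape: Yellow roll of tape, loose, 84 mm in diameter, 30 mm high, lying flat. Origin: centre of its underside.
- bottle_green: Green paint bottle, loose, 32 mm in diameter, 110 mm high, upright. Origin: centre of its underside.
- bottle_blue: Blue paint bottle, loose, 32 mm in diameter, 110 mm high, upright. Origin: centre of its underside.
Not all that is in view belongs to the job. There is more than one size of the brush; the one meant has the size given above. What is shaped like the lid but pink is not meant.

How it is judged:
By the outcome, as a careful person would: the job done as asked, in the order asked, and still so for the second after the job is handed in, with the robot touching nothing.
It also fails if it takes over 69 s, if anything falls off the work surface, if the arm or the gripper's body presses on something with over 40 N, if the wrist force passes 120 N, or if a joint passes its speed limit or range.

### The arm

A 6-joint arm with a two-finger parallel gripper is mounted at the origin on the work surface. World frame = base frame: x ahead of the robot, y to its left, z up, the work surface at z = 0. Lengths are in mm, angles in rad, forces in N, time in s.
With the tool pointing down it reaches from about 250 to 800 mm from the base axis. Payload 3.9 kg.
Tool frame: the origin (TCP) lies at the very end of the fingers, on their centre line; the grasp point (between the pads) lies 19 mm behind it (ctrl.grip_point_offset is the distance from the TCP to the grasp point, in mm); z points along the fingers, y is the line along which they close (so a half turn about z gives the same grasp; the last joint's range is limited). The gripper opens to 85 mm and grips with 20 to 120 N. Pads are 22 mm wide; open, the fingers measure 114 mm over their backs; the gripper's body (76 mm by 85 mm) begins 54 mm behind the grasp point. The pads swing forward as they close: fully open they stand 13 mm farther back than shut.
Start: joints at [1.14, 0.26, -0.138, 1.173, 0, 1.571], TCP at [219.233, 477.024, 231.304] pointing down, gripper open.
Joint ranges: [-2.78, 2.78], [-0.83, 1.72], [-1.28, 1.37], [-1.9, 2.12], [-1.57, 1.48], [-3.14, 3.14]. Speed limits (rad/s): [2.57, 2.57, 3.14, 3.14, 3.14, 3.14].

### API

Orientations are given as [roll, pitch, yaw] about the fixed x, y, z axes, in that order (R = Rz(yaw) Ry(pitch) Rx(roll)).
In Python, from plant import readout, vision, ticket, ctrl gives the robot as it stands. The module is installed in compiled form; this text tells all that it offers.
- The arm moves only by the shell command python3 -m handwheel 'ROWS' [FORCE]. ROWS is JSON, a list of rows, each an object with "slide": the shift along the world's x, y, z in cm, a list of three; "yaw": the turn about the world's z in degrees; "hand": the closure, from 0 (fully open) to 1 (shut). A call has 1 to 10 rows; each row shifts and turns the commanded pose from where the row before left it; what a row does not reach is not made up. A row lasts 1/12 s, in which the tool goes at most 41.7 mm and 7.16 degrees, less where a joint would pass 70% of its speed; a pose out of reach is approached as far as the arm can. A call is refused whole if a number of a shift passes 4.17 or a number of a turn 7.16, either way. A call with a gripper value outside its range is refused whole. The fingers move at their own pace and stop on an object; FORCE is the grip in N (left out, the last holds). Time passes only in rows, so rows that do not move let the fingers close. It gives the time, the measured TCP pose, the force, the opening and the grip force at its end, in the units of the state.
- readout.state(): the state, without advancing time (a new reading comes with each control period).
- vision.capture(name): name is "scene" or "top" or "wrist"; returns a dict with "pixels" (420x560x3 uint8, red, green, blue), "fx", "fy", "cx", "cy" (pixels), "T" (4x4, takes a point from camera to world coordinates); the wrist camera has in their place "T_tool_cam" (4x4, takes a point from camera to tool coordinates, whose origin is the TCP and whose axes are the flange's). Camera axes: x right, y down, z forward; pixel columns grow to the right and rows downward; lengths in mm; the calibration is good to about 2 mm. A picture is of the moment at which its call begins: read the wrist's pose just before it. There is no depth.
- ticket.close_job(): hands the job in; it is judged then, once.
The state is a dict: "clock": time; "joints": joint angles; "qd": joint speeds; "joint_torque": joint torques, N m; "ee_pos": TCP position; "eef_rot": TCP orientation; "contact_force": force on the tool from outside, world axes, zero at the start; "wrist_torque": the same for the moment, N m; "gripper_width": opening from 0.0 (shut) to 1.0 (fully open); "gripper_force": force on a finger pad.
Only numpy, scipy, OpenCV 4.12 (cv2) and the standard library are available. Lean on these libraries where they do the work, as an engineer would, in place of code of your own. Each camera call takes 0.05 s, during which the arm holds its last target. There are 200 camera calls.

## Working session

There is one attempt and no reset: what is moved stays moved. The work goes in short steps, Python scripts to look and compute and a shell command to move; the robot and the scene stay as the last step left them, time stands still between calls to the robot, and variables do not carry over. Pictures are saved under pics/ and viewed, at most 10 in all, crops included, and the job is handed in when it is done.

```bash
mkdir -p pics
python3 - <<'E'
from plant import readout, vision, ctrl
import cv2,json,numpy as np
for n in("top","scene"):
    c=vision.capture(n); cv2.imwrite(f"pics/{n}0.png",c["pixels"][:,:,::-1]); np.savez(f"pics/{n}0.npz",**c)
    print(n,c["fx"],c["cx"],c["cy"],np.round(c["T"],3).tolist())
s=readout.state();print(s["clock"],s["ee_pos"],s["eef_rot"],s["gripper_width"],ctrl.grip_point_offset)
E
```

```text
top 456.8025401735639 274.88298931870514 208.22574473383125 [[-0.023, -0.99, 0.138, 312.012], [-1.0, 0.023, -0.003, 67.83], [-0.001, -0.138, -0.99, 1175.834], [0.0, 0.0, 0.0, 1.0]]
scene 419.3898849161365 283.25747803583045 209.80323184516354 [[-0.009, 0.614, -0.79, 1295.81], [1.0, 0.02, 0.005, 71.303], [0.018, -0.789, -0.614, 711.557], [0.0, 0.0, 0.0, 1.0]]
0.1 [218.97620974 476.46836964 230.54294784] [-3.13978755e+00  1.40642239e-05  2.71082787e+00] 1.0006775743373388 18.700000000000003
```

View pics/top0.png

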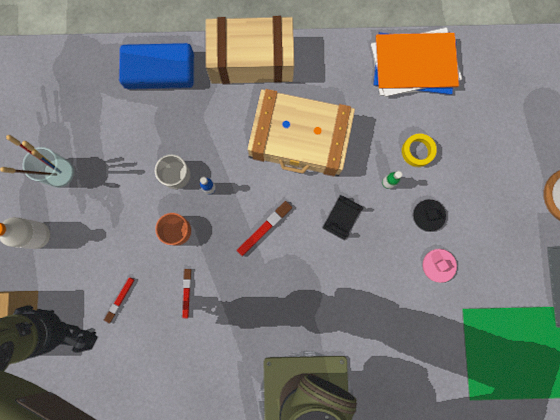

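View pics/scene0.png

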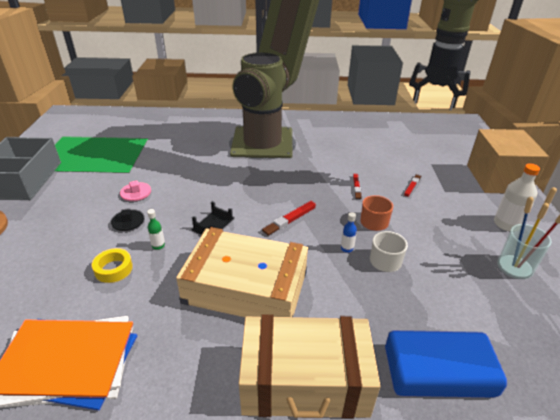

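The top view shows the long brush from handle (238,252) to bristles (291,205), the white pot at (171,170), and the clay pot at (173,229). The chest is around (300,132), with blue spot (286,124) and orange spot (318,130). The rest is at (343,217), the black lid at (430,215), the tape at (420,150), and the bottles at (206,184) and (393,179). The scene view shows the same layout.

```bash
cat > h.py <<'E'
import numpy as np,cv2
def ray(c,u,v,z,T=None):
    T=c["T"] if T is None else T
    d=T[:3,:3]@np.array([(u-c["cx"])/c["fx"],(v-c["cy"])/c["fy"],1]); o=T[:3,3]
    return o+d*(z-o[2])/d[2]
def blob(m,box):
    k=np.zeros(m.shape,np.uint8);x0,y0,x1,y1=box;k[y0:y1,x0:x1]=m[y0:y1,x0:x1]
    cs=cv2.findContours(k,cv2.RETR_EXTERNAL,cv2.CHAIN_APPROX_NONE)[0]
    return max(cs,key=cv2.contourArea)
E
python3 - <<'E'
from h import *
for n in("top","scene"):
    c=dict(np.load(f"pics/{n}0.npz"));hsv=cv2.cvtColor(c["pixels"],cv2.COLOR_RGB2HSV).astype(int);H,S,V=hsv[...,0],hsv[...,1],hsv[...,2]
    red=((H<6)|(H>173))&(S>170)&(V>90); blue=(H>100)&(H<125)&(S>150); org=(H>5)&(H<16)&(S>210)&(V>180)
    dark=(V<45); white=(S<45)&(V>150)
    yel=(H>22)&(H<32)&(S>180)
    B={"top":dict(red=(225,190,300,262),blue=(276,114,296,134),org=(308,120,328,140),lid=(405,190,455,240),rest=(318,190,370,245),pot=(150,148,192,190)),
       "scene":dict(red=(255,195,325,240),blue=(250,257,275,274),org=(215,250,240,268),lid=(105,205,148,235),pot=(368,228,410,275))}[n]
    M=dict(red=red,blue=blue,org=org,lid=dark,rest=dark,pot=white); Z=dict(red=18,blue=80,org=80,lid=12,rest=38,pot=60)
    for k,b in B.items():
        try: ct=blob(M[k].astype(np.uint8),b)
        except ValueError: print(n,k,"none");continue
        r=cv2.minAreaRect(ct); p=np.array([ray(c,*q,Z[k])[:2] for q in cv2.boxPoints(r)])
        print(n,k,np.round(r[0],1),cv2.contourArea(ct),"ctr",p.mean(0).round(1),"sides",np.linalg.norm(p[1]-p[0]).round(1),np.linalg.norm(p[2]-p[1]).round(1),"dirs",np.degrees(np.arctan2(*(p[1]-p[0])[::-1])).round(1))
c=dict(np.load("pics/top0.npz"));p=c["pixels"]
a=cv2.resize(p[180:260,225:385],None,fx=5,fy=5,interpolation=cv2.INTER_CUBIC); cv2.imwrite("pics/c1.png",a[:,:,::-1])
E
```

```text
top red [254.2 237.8] 293.5 ctr [398.8 118.7] sides 105.6 18.1 dirs -46.1
top blue [285.8 123.8] 27.5 ctr [675.7  33. ] sides 14.4 16.1 dirs -45.4
top org [317.5 130. ] 23.0 ctr [657.7 -45.3] sides 15.4 12.4 dirs -2.0
top lid [429.5 215. ] 725.0 ctr [ 447.1 -331.6] sides 79.9 77.7 dirs -91.3
top rest [342.7 217. ] 818.5 ctr [ 444.2 -104.7] sides 94.3 63.9 dirs -30.1
top pot [168.  168.5] 936.5 ctr [573.8 329.3] sides 90.5 104.7 dirs -91.3
scene red [299.8 211.4] 199.0 ctr [407.9 121.8] sides 106.0 31.6 dirs 133.6
scene blue [262.  265.5] 16.0 ctr [674.5  33.1] sides 12.6 8.7 dirs 91.5
scene org [226.  258.5] 15.5 ctr [655.9 -44.4] sides 12.8 9.1 dirs 91.6
scene lid [127. 220.] 452.5 ctr [ 450.9 -330.9] sides 79.7 84.9 dirs 91.8
scene pot [388.5 251. ] 1161.5 ctr [596.9 316.5] sides 99.8 156.3 dirs 91.7
```

View pics/c1.png

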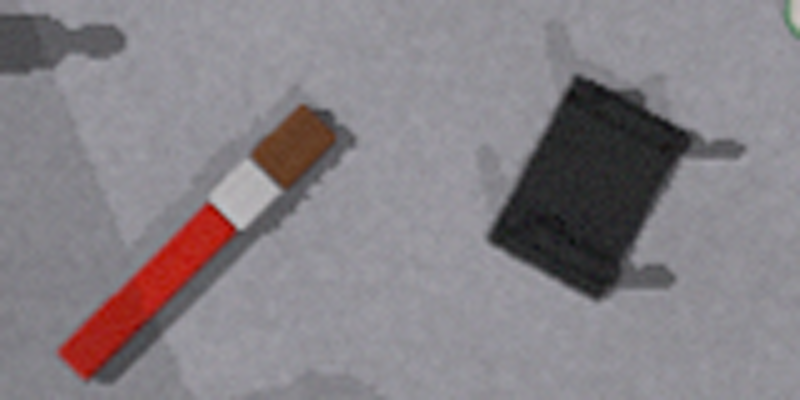

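The handle measures 106 x 18 mm, which fits the large brush, and its heading is about -46°. Its centre is (399,119). I'll grasp near x=-60 in the brush frame, so the target is about (381,137) with a tool yaw of 134°.

```bash
python3 -m handwheel '[{"slide":[1.62,-3.4,-1],"yaw":-2.1,"hand":0},{"slide":[1.62,-3.4,-1],"yaw":-2.1,"hand":0},{"slide":[1.62,-3.4,-1],"yaw":-2.1,"hand":0},{"slide":[1.62,-3.4,-1],"yaw":-2.1,"hand":0},{"slide":[1.62,-3.4,-1],"yaw":-2.1,"hand":0},{"slide":[1.62,-3.4,-1],"yaw":-2.1,"hand":0},{"slide":[1.62,-3.4,-1],"yaw":-2.1,"hand":0},{"slide":[1.62,-3.4,-1],"yaw":-2.1,"hand":0},{"slide":[1.62,-3.4,-1],"yaw":-2.1,"hand":0},{"slide":[1.62,-3.4,-1],"yaw":-2.1,"hand":0}]' 20
python3 -m handwheel '[{"slide":[0,0,0],"yaw":0,"hand":0.3},{"slide":[0,0,0],"yaw":0,"hand":0.3}]'
cat >> h.py <<'E'
from scipy.spatial.transform import Rotation as R
def wrist(name):
    from plant import readout,vision
    s=readout.state();c=vision.capture("wrist");Tw=np.eye(4);Tw[:3,:3]=R.from_euler("xyz",s["eef_rot"]).as_matrix();Tw[:3,3]=s["ee_pos"]
    c["T"]=Tw@c["T_tool_cam"]; cv2.imwrite(f"pics/{name}.png",c["pixels"][:,:,::-1]); return s,c
def hsvm(c):
    h=cv2.cvtColor(c["pixels"],cv2.COLOR_RGB2HSV).astype(int);return h[...,0],h[...,1],h[...,2]
def rect(c,ct,z):
    r=cv2.minAreaRect(ct);p=np.array([ray(c,*q,z)[:2] for q in cv2.boxPoints(r)])
    e=[p[1]-p[0],p[2]-p[1]];l=max(e,key=np.linalg.norm)
    return p.mean(0).round(1),[round(float(np.linalg.norm(a)),1) for a in e],round(float(np.degrees(np.arctan2(l[1],l[0]))),1)
E
python3 - <<'E'
from h import *
s,c=wrist("w1");H,S,V=hsvm(c)
m=(((H<6)|(H>173))&(S>150)&(V>80)).astype(np.uint8)
ct=blob(m,(0,0,560,420));print(s["ee_pos"],np.degrees(s["eef_rot"]),rect(c,ct,18),cv2.boundingRect(ct),c["fx"])
E
```

```text
clock: 0.93
ee_pos: [381.3, 135.2, 130.8]
eef_rot: [-3.142, -0.0, 2.343]
contact_force: [0.9, 1.5, 0.6]
gripper_width: 1.002
gripper_force: 0.0
clock: 1.1
ee_pos: [381.0, 135.1, 130.6]
eef_rot: [-3.14, -0.001, 2.339]
contact_force: [0.6, 1.1, 0.2]
gripper_width: 0.745
gripper_force: 0.0
[381.00365512 135.08625324 130.5712849 ] [-1.79898791e+02 -6.54002779e-02  1.34032175e+02] (array([397.5, 122.6]), [20.8, 108.9], -45.0) (264, 168, 27, 122) 320.908263905775
```

View pics/w1.png

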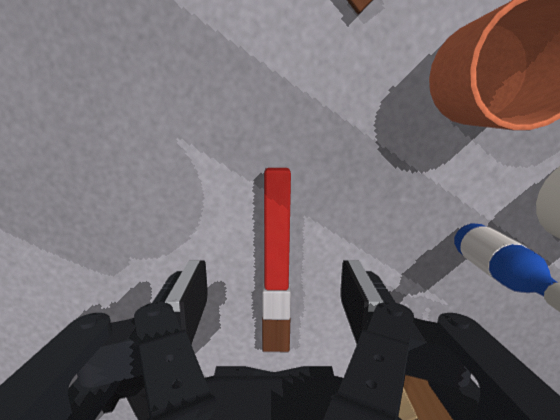

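The wrist view shows the handle running from (277,168) to (277,290), centred between the fingers. Its centre refines to (397.5,122.6) at -45°. Next I descend and grip.

```bash
python3 -m handwheel '[{"slide":[-0.1,0.5,-3],"yaw":1,"hand":0.3},{"slide":[0,0,-3],"yaw":0,"hand":0.3},{"slide":[0,0,-3],"yaw":0,"hand":0.3},{"slide":[0,0,-2],"yaw":0,"hand":0.3},{"slide":[0,0,-1.5],"yaw":0,"hand":0.3},{"slide":[0,0,-0.3],"yaw":0,"hand":0.3},{"slide":[0,0,0],"yaw":0,"hand":0.6},{"slide":[0,0,0],"yaw":0,"hand":0.9},{"slide":[0,0,0],"yaw":0,"hand":1},{"slide":[0,0,0],"yaw":0,"hand":1}]' 20
python3 -m handwheel '[{"slide":[0,0,0],"yaw":0,"hand":1},{"slide":[0,0,0],"yaw":0,"hand":1},{"slide":[0,0,2],"yaw":0,"hand":1},{"slide":[0,0,3],"yaw":0,"hand":1},{"slide":[0,0,4],"yaw":0,"hand":1},{"slide":[0,0,4],"yaw":0,"hand":1},{"slide":[0,0,0],"yaw":0,"hand":1}]'
python3 - <<'E'
from h import *
from plant import vision
c=vision.capture("scene");a=cv2.resize(c["pixels"][90:260,200:400],None,fx=3,fy=3);cv2.imwrite("pics/s1.png",a[:,:,::-1])
E
```

```text
clock: 1.98
ee_pos: [381.2, 142.8, 4.5]
eef_rot: [3.139, 0.001, 2.362]
contact_force: [-0.4, 0.5, 3.6]
gripper_width: 0.253
gripper_force: 19.9
clock: 2.57
ee_pos: [385.0, 143.6, 140.3]
eef_rot: [3.13, 0.005, 2.361]
contact_force: [1.2, 0.7, -0.7]
gripper_width: 0.255
gripper_force: 20.0
```

View pics/s1.png

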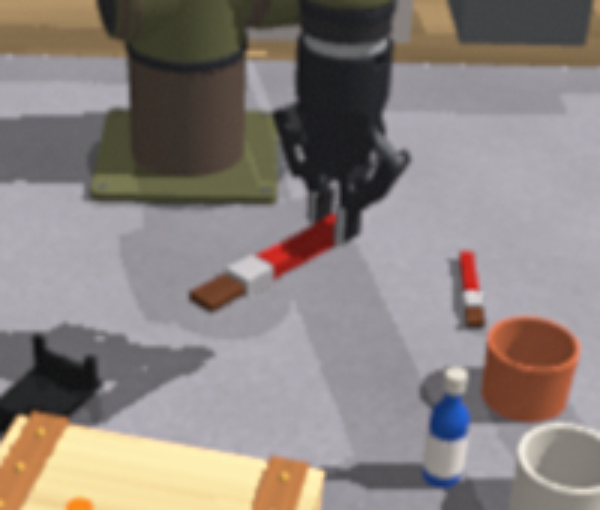

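The brush is held and still about level, and the bristles must point down for the dip. I'll ease the grip in small steps and watch the pad force, so that gravity can swing the bristle end down.

```bash
for i in 1; do :; done
python3 -m handwheel '[{"slide":[0,0,0],"yaw":0,"hand":0.77}]' 20 | tail -2
python3 -m handwheel '[{"slide":[0,0,0],"yaw":0,"hand":0.755}]' | tail -2
python3 -m handwheel '[{"slide":[0,0,0],"yaw":0,"hand":0.75}]' | tail -2
cat >> h.py <<'E'
def tilt(name=None):
    """tip of brush by colour in scene cam, cast onto brush's vertical plane"""
    from plant import readout,vision
    s=readout.state();c=vision.capture("scene");yaw=s["eef_rot"][2]
    if name: cv2.imwrite(f"pics/{name}.png",c["pixels"][:,:,::-1])
    d=np.array([np.cos(yaw+np.pi),np.sin(yaw+np.pi),0]);n=np.array([-d[1],d[0],0])
    g=np.array(s["ee_pos"]);H,S,V=hsvm(c);T=c["T"];out=[]
    Ti=np.linalg.inv(T)
    q=Ti[:3,:3]@g+Ti[:3,3];u0,v0=c["fx"]*q[0]/q[2]+c["cx"],c["fy"]*q[1]/q[2]+c["cy"]
    m=((H<6)|(H>173))&(S>150)&(V>60)|((H>4)&(H<13)&(S>110)&(V<130)&(V>40))
    for v,u in np.argwhere(m):
        if abs(u-u0)>110 or abs(v-v0)>130: continue
        r=T[:3,:3]@np.array([(u-c["cx"])/c["fx"],(v-c["cy"])/c["fy"],1]);o=T[:3,3]
        p=o+r*(n@(g-o))/(n@r);a=(p-g)@d;z=p[2]-g[2]
        if 15<np.hypot(a,z)<180 and a>-15: out.append((a,z))
    out=np.array(out);L=np.hypot(*out.T);far=out[L>L.max()-8].mean(0)
    e=np.polyfit(out[:,0],out[:,1],1) if np.ptp(out[:,0])>np.ptp(out[:,1]) else [0,0]
    print("grasp px",round(u0),round(v0),"far",far.round(1),"L",L.max().round(1),"pitch down",np.degrees(np.arctan2(-far[1],far[0])).round(1),len(out)); return s,c
E
python3 -c "from h import *;tilt()"
```

```text
gripper_width: 0.249
gripper_force: 20.0
gripper_width: 0.254
gripper_force: 20.0
gripper_width: 0.252
gripper_force: 20.0
grasp px 309 170 far [157.9  12.2] L 162.8 pitch down -4.4 291
```

```bash
python3 -m handwheel '[{"slide":[0,0,0],"yaw":0,"hand":0.747}]' 20 | tail -2
python3 -m handwheel '[{"slide":[0,0,0],"yaw":0,"hand":0.745}]' | tail -2
python3 -m handwheel '[{"slide":[0,0,0],"yaw":0,"hand":0.743}]' | tail -2
python3 -c "from h import *;tilt()"
```

```text
gripper_width: 0.251
gripper_force: 12.7
gripper_width: 0.25
gripper_force: 7.2
gripper_width: 0.259
gripper_force: 1.6
grasp px 310 169 far [155.7  -8.5] L 159.8 pitch down 3.1 312
```

The pad force follows the setpoint near contact. At 1.6 N the brush droops slowly, so I continue there.

```bash
python3 -m handwheel '[{"slide":[0,0,0],"yaw":0,"hand":0.743},{"slide":[0,0,0],"yaw":0,"hand":0.743},{"slide":[0,0,0],"yaw":0,"hand":0.743}]' | tail -2
python3 -c "from h import *;tilt()"
```

```text
gripper_width: 0.253
gripper_force: 1.8
grasp px 310 169 far [  68.3 -132.2] L 153.1 pitch down 62.7 321
```

```bash
python3 -m handwheel '[{"slide":[0,0,0],"yaw":0,"hand":0.85},{"slide":[0,0,0],"yaw":0,"hand":1},{"slide":[0,0,2],"yaw":0,"hand":1},{"slide":[0,0,3],"yaw":0,"hand":1},{"slide":[0,0,0],"yaw":0,"hand":1}]' 40
python3 - <<'E'
from h import *
s,c=tilt("s2")
t=dict(np.load("pics/top0.npz"));cs=dict(np.load("pics/scene0.npz"))
print("pot top",ray(t,171,170,60),"rest z6",ray(t,342.7,217,6), "spots top",ray(t,285.8,123.8,80),ray(t,317.5,130,80))
H,S,V=hsvm(t);a=t["pixels"][145:195,145:225];a=cv2.resize(a,None,fx=6,fy=6)
b=cv2.resize(c["pixels"][120:290,250:430],None,fx=1.765,fy=1.765)
cv2.imwrite("pics/c2.png",np.hstack([a[:300],b[:300]])[:,:,::-1])
E
```

```text
clock: 3.93
ee_pos: [383.1, 143.1, 187.3]
eef_rot: [3.135, 0.003, 2.362]
contact_force: [0.9, 0.2, 0.2]
gripper_width: 0.246
gripper_force: 40.2
grasp px 311 152 far [  66.8 -133.3] L 154.0 pitch down 63.4 340
pot top [569.46133548 321.81060798  60.        ] rest z6 [ 447.67645514 -109.54055896    6.        ] spots top [675.51457524  32.85908888  80.        ] [657.7296705  -45.33835969  80.        ]
```

View pics/c2.png

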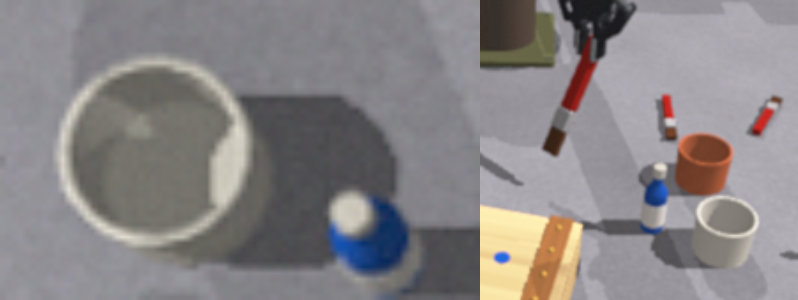

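The pot's rim circle spans about 57–250 horizontally and 57–247 vertically in the left crop. That puts its centre near (570,324) with a measured diameter of 78.5 mm. The brush hangs about 63° down. I'll carry it high, over the blue bottle, to above the pot.

```bash
python3 -m handwheel '[{"slide":[0,0,3],"yaw":0,"hand":1},{"slide":[0,0,3.5],"yaw":0,"hand":1},{"slide":[0.5,1,3],"yaw":0,"hand":1},{"slide":[2,3,0],"yaw":0,"hand":1},{"slide":[2.2,3.3,0],"yaw":0,"hand":1},{"slide":[2.2,3.3,0],"yaw":0,"hand":1},{"slide":[2.2,3.3,0],"yaw":0,"hand":1},{"slide":[2.2,3.3,0],"yaw":0,"hand":1},{"slide":[2,3,0],"yaw":0,"hand":1},{"slide":[1.2,2.05,0],"yaw":0,"hand":1}]' 40
python3 -m handwheel '[{"slide":[0,0,-2.5],"yaw":0,"hand":1},{"slide":[0,0,-2.5],"yaw":0,"hand":1},{"slide":[0,0,-1],"yaw":0,"hand":1},{"slide":[0,0,0],"yaw":0,"hand":1}]'
python3 - <<'E'
from h import *
s,c=tilt()
cs=dict(np.load("pics/scene0.npz"));print("pot scene",ray(cs,388.5,243.3,60),"top",ray(dict(np.load("pics/top0.npz")),170.2,169.9,60))
E
```

```text
clock: 4.82
ee_pos: [526.7, 367.3, 275.8]
eef_rot: [-3.141, -0.0, 2.363]
contact_force: [1.1, 0.1, 0.1]
gripper_width: 0.244
gripper_force: 40.1
clock: 5.15
ee_pos: [523.0, 363.1, 213.8]
eef_rot: [-3.133, -0.002, 2.362]
contact_force: [0.1, 0.8, -1.1]
gripper_width: 0.25
gripper_force: 40.1
grasp px 416 175 far [173.  -27.5] L 179.9 pitch down 9.0 991
pot scene [575.78254492 320.46017721  60.        ] top [569.76326326 323.80889047  60.        ]
```

```bash
python3 -m handwheel '[{"slide":[0.3,0.4,-1.5],"yaw":0,"hand":1},{"slide":[0.1,0.1,-1.5],"yaw":0,"hand":1},{"slide":[0,0,-1.5],"yaw":0,"hand":1},{"slide":[0,0,-1.3],"yaw":0,"hand":1},{"slide":[0,0,0],"yaw":0,"hand":1},{"slide":[0,0,0],"yaw":0,"hand":1}]' 40
python3 - <<'E'
from h import *
from plant import vision
a=vision.capture("top");b=vision.capture("scene")
A=cv2.resize(a["pixels"][130:230,120:240],None,fx=3.2,fy=3.2);B=cv2.resize(b["pixels"][140:290,300:450],(384,320))
cv2.imwrite("pics/c3.png",np.hstack([A,B])[:,:,::-1])
E
```

```text
clock: 5.7
ee_pos: [529.4, 369.4, 161.3]
eef_rot: [3.141, 0.0, 2.361]
contact_force: [1.4, -0.1, 0.6]
gripper_width: 0.24
gripper_force: 40.1
```

View pics/c3.png

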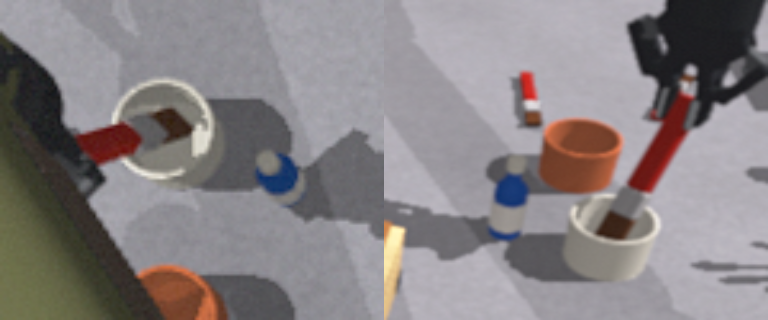

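The bristles are inside the white pot, with the tip near top-crop (180,125), and nothing is touched. I'll go 10 mm deeper, pause, lift out, then turn and carry the brush to the blue spot.

```bash
python3 -m handwheel '[{"slide":[0,0,-1],"yaw":0,"hand":1},{"slide":[0,0,0],"yaw":0,"hand":1},{"slide":[0,0,0],"yaw":0,"hand":1},{"slide":[0,0,0],"yaw":0,"hand":1}]' 40
python3 -m handwheel '[{"slide":[0,0,2],"yaw":0,"hand":1},{"slide":[0,0,3],"yaw":0,"hand":1},{"slide":[0,0,4],"yaw":0,"hand":1},{"slide":[0,0,4],"yaw":0,"hand":1},{"slide":[0.3,-1.1,0],"yaw":-7,"hand":1},{"slide":[0.4,-1.2,0],"yaw":-7,"hand":1},{"slide":[0.4,-1.2,0],"yaw":-7,"hand":1},{"slide":[0.4,-1.2,0],"yaw":-7,"hand":1},{"slide":[0.4,-1.2,0],"yaw":-7,"hand":1},{"slide":[0.4,-1.2,0],"yaw":-7,"hand":1}]' 80
python3 -m handwheel '[{"slide":[0.4,-1.2,0],"yaw":-7,"hand":1},{"slide":[0.4,-1.2,0],"yaw":-7,"hand":1},{"slide":[0.4,-1.2,0],"yaw":-7,"hand":1},{"slide":[0.4,-1.2,0],"yaw":-7,"hand":1},{"slide":[0.4,-1.2,0],"yaw":-7,"hand":1},{"slide":[0.4,-1.2,0],"yaw":-7,"hand":1},{"slide":[0.4,-1.2,0],"yaw":-7,"hand":1},{"slide":[0.4,-1.2,0],"yaw":-7,"hand":1},{"slide":[0.4,-1.2,0],"yaw":-7,"hand":1},{"slide":[0.4,-1.2,0],"yaw":-7,"hand":1}]'
python3 -m handwheel '[{"slide":[0.4,-1.2,0],"yaw":-7,"hand":1},{"slide":[0.4,-1.2,0],"yaw":-7,"hand":1},{"slide":[0.4,-1.2,0],"yaw":-7,"hand":1},{"slide":[0.4,-1.2,0],"yaw":-7,"hand":1},{"slide":[0.4,-1.2,0],"yaw":-7,"hand":1},{"slide":[0.4,-1.2,0],"yaw":-7,"hand":1},{"slide":[0.4,-1.2,0],"yaw":-7,"hand":1},{"slide":[0.4,-1.2,0],"yaw":-7,"hand":1},{"slide":[0.4,-1.2,0],"yaw":-7,"hand":1},{"slide":[0.4,-1.2,0],"yaw":-7,"hand":1}]'
```

```text
clock: 6.13
ee_pos: [529.2, 369.5, 150.4]
eef_rot: [-3.142, -0.0, 2.362]
contact_force: [0.0, -0.9, -0.4]
gripper_width: 0.243
gripper_force: 40.1
clock: 6.97
ee_pos: [552.5, 298.0, 280.7]
eef_rot: [3.141, -0.0, 1.623]
contact_force: [0.1, 0.1, -0.3]
gripper_width: 0.234
gripper_force: 80.6
clock: 7.8
ee_pos: [592.5, 177.9, 280.6]
eef_rot: [3.141, -0.0, 0.401]
contact_force: [-0.2, 0.2, -0.5]
gripper_width: 0.238
gripper_force: 80.6
clock: 8.63
ee_pos: [607.3, -180.4, 280.9]
eef_rot: [-2.935, 0.004, -0.392]
contact_force: [0.2, -0.5, -0.1]
gripper_width: 0.234
gripper_force: 80.6
```

```bash
python3 -m handwheel '[{"slide":[0,0,0],"yaw":0,"hand":1},{"slide":[0,0,0],"yaw":0,"hand":1}]'
python3 -c "
from plant import readout as r;s=r.state();print(s['joints'],s['qd'])"
```

```text
clock: 8.8
ee_pos: [606.6, -181.1, 280.7]
eef_rot: [-2.936, 0.005, -0.393]
contact_force: [-0.2, -0.2, -0.5]
gripper_width: 0.231
gripper_force: 80.5
[-0.39368556  0.43971524  0.24251778  1.37833798  0.20559367  3.14059355] [ 0.06340293 -0.00588967 -0.00426547  0.00421607  0.01782109 -0.00226351]
```

The last joint hit its limit: j6 = j1 + π − yaw, so the turn has to go the other way, to yaw 257°. I'll turn back first.

```bash
python3 -m handwheel '[{"slide":[0,0,0],"yaw":7,"hand":1},{"slide":[0,0,0],"yaw":7,"hand":1},{"slide":[0,0,0],"yaw":7,"hand":1},{"slide":[0,0,0],"yaw":7,"hand":1},{"slide":[0,0,0],"yaw":7,"hand":1},{"slide":[0,0,0],"yaw":0,"hand":1},{"slide":[0,0,0],"yaw":0,"hand":1}]'
python3 -c "
from plant import readout as r;s=r.state();print(s['joints'],s['qd'])"
```

```text
clock: 9.38
ee_pos: [608.0, -176.6, 280.5]
eef_rot: [-2.936, 0.005, 0.222]
contact_force: [0.2, 0.2, -1.3]
gripper_width: 0.235
gripper_force: 80.5
[-0.36745922  0.5418596   0.41176802  1.56028178  0.16808696  2.54212891] [-0.0140033  -0.01575631 -0.01620285 -0.00606192  0.00051858  0.003486  ]
```

The commanded pose now carries a 12° roll from pushing past the limit. Pushing at the opposite limit should undo it, since that case is the mirror image. I'll turn most of the way there now.

```bash
for k in 1; do python3 -m handwheel '[{"slide":[0,0,0],"yaw":7.1,"hand":1},{"slide":[0,0,0],"yaw":7.1,"hand":1},{"slide":[0,0,0],"yaw":7.1,"hand":1},{"slide":[0,0,0],"yaw":7.1,"hand":1},{"slide":[0,0,0],"yaw":7.1,"hand":1},{"slide":[0,0,0],"yaw":7.1,"hand":1},{"slide":[0,0,0],"yaw":7.1,"hand":1},{"slide":[0,0,0],"yaw":7.1,"hand":1},{"slide":[0,0,0],"yaw":7.1,"hand":1},{"slide":[0,0,0],"yaw":7.1,"hand":1}]'|sed -n 2,3p; done
python3 -m handwheel '[{"slide":[0,0,0],"yaw":7.1,"hand":1},{"slide":[0,0,0],"yaw":7.1,"hand":1},{"slide":[0,0,0],"yaw":7.1,"hand":1},{"slide":[0,0,0],"yaw":7.1,"hand":1},{"slide":[0,0,0],"yaw":7.1,"hand":1},{"slide":[0,0,0],"yaw":7.1,"hand":1},{"slide":[0,0,0],"yaw":7.1,"hand":1},{"slide":[0,0,0],"yaw":7.1,"hand":1},{"slide":[0,0,0],"yaw":7.1,"hand":1},{"slide":[0,0,0],"yaw":7.1,"hand":1}]'|sed -n 2,3p
python3 -m handwheel '[{"slide":[0,0,0],"yaw":7.1,"hand":1},{"slide":[0,0,0],"yaw":7.1,"hand":1},{"slide":[0,0,0],"yaw":7.1,"hand":1},{"slide":[0,0,0],"yaw":7.1,"hand":1},{"slide":[0,0,0],"yaw":7.1,"hand":1},{"slide":[0,0,0],"yaw":7.1,"hand":1},{"slide":[0,0,0],"yaw":7.1,"hand":1},{"slide":[0,0,0],"yaw":7.1,"hand":1},{"slide":[0,0,0],"yaw":7.1,"hand":1},{"slide":[0,0,0],"yaw":7.1,"hand":1}]'|sed -n 2,3p
python3 -m handwheel '[{"slide":[0,0,0],"yaw":7.1,"hand":1},{"slide":[0,0,0],"yaw":7.1,"hand":1},{"slide":[0,0,0],"yaw":7.1,"hand":1},{"slide":[0,0,0],"yaw":7.1,"hand":1},{"slide":[0,0,0],"yaw":7.1,"hand":1},{"slide":[0,0,0],"yaw":7.1,"hand":1},{"slide":[0,0,0],"yaw":7.1,"hand":1},{"slide":[0,0,0],"yaw":7.1,"hand":1},{"slide":[0,0,0],"yaw":7.1,"hand":1},{"slide":[0,0,0],"yaw":7.1,"hand":1}]'
python3 -c "
from plant import readout as r;s=r.state();print(s['joints'])"
```

```text
ee_pos: [607.4, -177.5, 280.9]
eef_rot: [-2.937, 0.005, 1.466]
ee_pos: [607.1, -177.1, 281.0]
eef_rot: [-2.937, 0.006, 2.706]
ee_pos: [606.7, -177.1, 281.2]
eef_rot: [-2.935, 0.006, -2.338]
clock: 12.72
ee_pos: [606.7, -177.4, 281.3]
eef_rot: [-2.935, 0.005, -1.1]
contact_force: [-0.4, 0.3, -1.6]
gripper_width: 0.236
gripper_force: 80.6
[-0.36326866  0.326853    0.06662224  1.17406091  0.15590074 -2.39400584]
```

```bash
python3 -m handwheel '[{"slide":[0,0,0],"yaw":7.1,"hand":1},{"slide":[0,0,0],"yaw":7.1,"hand":1},{"slide":[0,0,0],"yaw":7.1,"hand":1},{"slide":[0,0,0],"yaw":7.1,"hand":1},{"slide":[0,0,0],"yaw":7.1,"hand":1},{"slide":[0,0,0],"yaw":7.1,"hand":1}]'|sed -n 2,3p
python3 -m handwheel '[{"slide":[0,0,0],"yaw":4,"hand":1},{"slide":[0,0,0],"yaw":0,"hand":1}]'|sed -n 2,3p
python3 -m handwheel '[{"slide":[0,0,0],"yaw":4,"hand":1},{"slide":[0,0,0],"yaw":0,"hand":1}]'|sed -n 2,3p
python3 -c "
from plant import readout as r;s=r.state();print(s['joints'])"
```

```text
ee_pos: [609.5, -171.6, 280.9]
eef_rot: [-2.943, 0.005, -0.374]
ee_pos: [617.4, -150.5, 280.8]
eef_rot: [-2.956, 0.005, -0.336]
ee_pos: [622.4, -133.0, 281.0]
eef_rot: [-2.972, 0.005, -0.299]
[-0.29553263  0.44773931  0.2618273   1.38901367  0.16965619 -3.13852085]
```

The push works: roll recovers by about 0.015 rad per 4°. I'll continue.

```bash
python3 -m handwheel '[{"slide":[0,0,0],"yaw":7,"hand":1},{"slide":[0,0,0],"yaw":7,"hand":1},{"slide":[0,0,0],"yaw":7,"hand":1},{"slide":[0,0,0],"yaw":7,"hand":1},{"slide":[0,0,0],"yaw":0,"hand":1}]'|sed -n 2,3p
python3 -m handwheel '[{"slide":[0,0,0],"yaw":7,"hand":1},{"slide":[0,0,0],"yaw":0,"hand":1}]'|sed -n 2,3p
```

```text
ee_pos: [640.1, -2.4, 280.7]
eef_rot: [-3.081, 0.008, -0.037]
ee_pos: [639.0, 28.2, 280.6]
eef_rot: [-3.109, 0.009, 0.025]
```

```bash
python3 -m handwheel '[{"slide":[0,0,0],"yaw":4.5,"hand":1},{"slide":[0,0,0],"yaw":3.6,"hand":1},{"slide":[0,0,0],"yaw":0,"hand":1},{"slide":[0,0,0],"yaw":0,"hand":1}]'|sed -n 2,3p
python3 -c "
from plant import readout as r;s=r.state();print(s['joints'])"
```

```text
ee_pos: [636.3, 60.5, 280.6]
eef_rot: [3.139, 0.009, 0.094]
[ 9.59067716e-02  4.61579579e-01  2.95155445e-01  1.41357285e+00
 -2.35680330e-03 -3.13955610e+00]
```

The tool is upright again. Next I turn to yaw -103°, so the handle leads and the bristles trail, and move above the blue spot.

```bash
python3 -m handwheel '[{"slide":[0.1,-0.6,0],"yaw":-7.1,"hand":1},{"slide":[0.1,-0.6,0],"yaw":-7.1,"hand":1},{"slide":[0.15,-0.6,0],"yaw":-7.1,"hand":1},{"slide":[0.15,-0.6,0],"yaw":-7.1,"hand":1},{"slide":[0.15,-0.6,0],"yaw":-7.1,"hand":1},{"slide":[0.15,-0.6,0],"yaw":-7.1,"hand":1},{"slide":[0.15,-0.6,0],"yaw":-7.1,"hand":1},{"slide":[0.15,-0.6,0],"yaw":-7.1,"hand":1},{"slide":[0.15,-0.6,0],"yaw":-7.1,"hand":1},{"slide":[0.15,-0.6,0],"yaw":-7.1,"hand":1}]'|sed -n 2,3p
python3 -m handwheel '[{"slide":[0.2,-0.6,0],"yaw":-7.1,"hand":1},{"slide":[0.2,-0.6,0],"yaw":-7.1,"hand":1},{"slide":[0.2,-0.6,-1],"yaw":-7.1,"hand":1},{"slide":[0.2,-0.6,-2],"yaw":-7.1,"hand":1},{"slide":[0.2,-0.9,-1.6],"yaw":-7.1,"hand":1},{"slide":[0,0,0],"yaw":-1.9,"hand":1},{"slide":[0,0,0],"yaw":0,"hand":1}]'
python3 - <<'E'
from h import *
from plant import vision
s,c=tilt()
t=vision.capture("top");np.savez("pics/t4.npz",**t)
A=cv2.resize(t["pixels"][95:165,240:350],None,fx=3.6,fy=3.6);B=cv2.resize(c["pixels"][140:300,170:330],(396,396))
A=cv2.copyMakeBorder(A,0,396-A.shape[0],0,0,cv2.BORDER_CONSTANT)
cv2.imwrite("pics/c4.png",np.hstack([A,B])[:,:,::-1])
E
```

```text
ee_pos: [650.5, -2.1, 280.5]
eef_rot: [3.139, 0.009, -1.155]
clock: 15.88
ee_pos: [659.5, -35.2, 232.9]
eef_rot: [3.136, 0.009, -1.802]
contact_force: [-0.2, -0.0, -0.2]
gripper_width: 0.236
gripper_force: 80.5
grasp px 225 202 far [  71.8 -133.6] L 156.0 pitch down 61.7 507
```

View pics/c4.png

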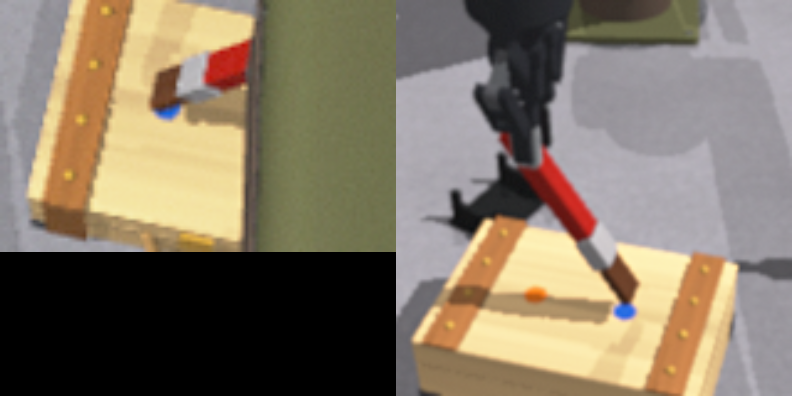

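The bristle end is just above the blue spot: (627,302) in the right crop against the spot at (624,312), and about (158,88) in the top crop. I'll triangulate the tip from the two views.

Run:
```python
from h import *
t=dict(np.load("pics/t4.npz"));c=dict(np.load("pics/scene0.npz"))
def od(c,u,v):
    d=c["T"][:3,:3]@np.array([(u-c["cx"])/c["fx"],(v-c["cy"])/c["fy"],1]);return c["T"][:3,3],d/np.linalg.norm(d)
a,d=od(t,283.9,119.4);b,e=od(c,263.3,262)
k=np.linalg.lstsq(np.c_[d,-e],b-a,rcond=None)[0];p,q=a+k[0]*d,b+k[1]*e;print(p,q)
print(ray(c,(624-396)/2.475+170,140+312/2.475,80),ray(c,(536-396)/2.475+170,140+294/2.475,80))
g=np.array([659.5,-35.2]);y=-1.802+np.pi;print(g+70*np.array([np.cos(y),np.sin(y)]))
```

```text
[681.17353163  37.75734788  96.94500495] [681.2048812   36.30969276  96.99608276]
[676.18204061  33.42988768  80.        ] [656.72426739 -43.10019078  80.        ]
[675.5404534   32.93738955]
```

```bash
python3 -m handwheel '[{"slide":[-0.2,0,-0.8],"yaw":0,"hand":1},{"slide":[0,0,-0.8],"yaw":0,"hand":1},{"slide":[0,0,0],"yaw":0,"hand":1}]'|sed -n 2,4p
python3 -m handwheel '[{"slide":[0,0,-0.2],"yaw":0,"hand":1},{"slide":[0,0,0],"yaw":0,"hand":1}]'|sed -n 2,4p
python3 -m handwheel '[{"slide":[0,0,-0.2],"yaw":0,"hand":1},{"slide":[0,0,0],"yaw":0,"hand":1}]'|sed -n 2,4p
python3 -m handwheel '[{"slide":[0,0,-0.2],"yaw":0,"hand":1},{"slide":[0,0,0],"yaw":0,"hand":1}]'|sed -n 2,4p
```

```text
ee_pos: [657.6, -33.0, 216.6]
eef_rot: [3.137, 0.009, -1.798]
contact_force: [-1.0, 0.0, -0.9]
ee_pos: [658.5, -32.9, 215.9]
eef_rot: [3.139, 0.009, -1.798]
contact_force: [0.5, -0.5, -1.2]
ee_pos: [658.8, -32.9, 214.2]
eef_rot: [3.139, 0.01, -1.798]
contact_force: [-0.6, -0.4, -0.7]
ee_pos: [658.9, -33.7, 213.0]
eef_rot: [3.141, 0.009, -1.798]
contact_force: [-0.4, -1.9, 2.9]
```

```bash
python3 -m handwheel '[{"slide":[0,0,0],"yaw":0,"hand":1}]'|sed -n 2,4p
python3 -m handwheel '[{"slide":[0,0,-0.1],"yaw":0,"hand":1},{"slide":[0,0,0],"yaw":0,"hand":1}]'|sed -n 2,4p
```

```text
ee_pos: [658.9, -33.5, 213.1]
eef_rot: [3.14, 0.009, -1.798]
contact_force: [-1.6, -1.4, 3.7]
ee_pos: [658.9, -34.1, 212.7]
eef_rot: [3.141, 0.008, -1.798]
contact_force: [-2.1, -3.0, 6.8]
```

Contact is made at about 4–7 N. I'll ease up 1 mm and stroke towards the orange spot.

```bash
python3 -m handwheel '[{"slide":[-0.11,-0.48,0.1],"yaw":0,"hand":1},{"slide":[-0.11,-0.48,0],"yaw":0,"hand":1},{"slide":[-0.11,-0.48,0],"yaw":0,"hand":1},{"slide":[-0.11,-0.48,0],"yaw":0,"hand":1}]'|sed -n 2,4p
python3 -c "from h import *;tilt()"
```

```text
ee_pos: [654.1, -52.5, 211.8]
eef_rot: [3.138, 0.01, -1.798]
contact_force: [-0.6, 0.1, -0.0]
grasp px 217 209 far [  73.7 -133.1] L 156.3 pitch down 61.0 521
```

```bash
python3 -m handwheel '[{"slide":[-0.11,-0.48,-0.15],"yaw":0,"hand":1},{"slide":[-0.11,-0.48,0],"yaw":0,"hand":1}]'|sed -n 2,4p
python3 -m handwheel '[{"slide":[-0.11,-0.48,0],"yaw":0,"hand":1},{"slide":[-0.11,-0.48,0],"yaw":0,"hand":1}]'|sed -n 2,4p
python3 -c "
from h import *
s,c=tilt()
cv2.imwrite('pics/c5.png',cv2.resize(c['pixels'][200:300,180:320],None,fx=4,fy=4)[:,:,::-1])"
```

```text
ee_pos: [651.9, -62.1, 210.3]
eef_rot: [3.139, 0.01, -1.798]
contact_force: [0.2, 1.9, 0.2]
ee_pos: [649.8, -71.9, 210.7]
eef_rot: [3.139, 0.01, -1.798]
contact_force: [0.4, -0.1, -0.6]
grasp px 208 208 far [  75.3 -130.5] L 155.1 pitch down 60.0 540
```

View pics/c5.png

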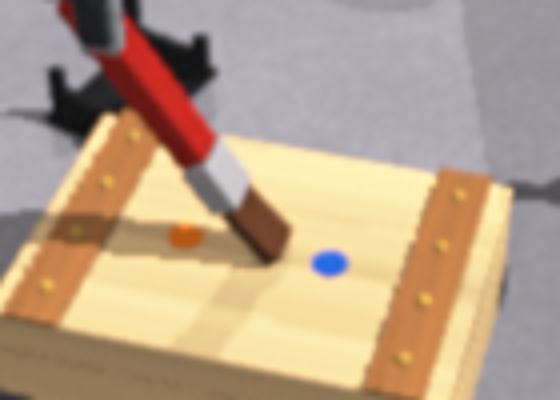

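The bristles touch the panel at (278,256), on the line between blue (330,263) and orange (185,237) and about 36% of the way along. I'll finish the remaining ~52 mm and lift.

```bash
python3 -m handwheel '[{"slide":[-0.11,-0.48,0],"yaw":0,"hand":1},{"slide":[-0.11,-0.48,0],"yaw":0,"hand":1},{"slide":[-0.11,-0.48,0],"yaw":0,"hand":1},{"slide":[-0.11,-0.48,0],"yaw":0,"hand":1},{"slide":[-0.11,-0.48,0],"yaw":0,"hand":1},{"slide":[-0.11,-0.48,0],"yaw":0,"hand":1},{"slide":[-0.11,-0.48,0],"yaw":0,"hand":1},{"slide":[-0.11,-0.48,0],"yaw":0,"hand":1},{"slide":[-0.11,-0.48,0],"yaw":0,"hand":1},{"slide":[-0.11,-0.48,0],"yaw":0,"hand":1}]'|sed -n 2,4p
python3 -m handwheel '[{"slide":[-0.06,-0.25,0],"yaw":0,"hand":1},{"slide":[0,0,0],"yaw":0,"hand":1}]'|sed -n 2,4p
python3 -c "
from h import *
s,c=tilt()
cv2.imwrite('pics/c6.png',cv2.resize(c['pixels'][180:300,140:320],None,fx=3.5,fy=3.5)[:,:,::-1])"
```

```text
ee_pos: [638.8, -120.0, 210.8]
eef_rot: [3.139, 0.01, -1.798]
contact_force: [0.1, -0.6, -0.8]
ee_pos: [638.1, -122.8, 210.9]
eef_rot: [3.139, 0.009, -1.799]
contact_force: [-0.1, 0.1, 2.1]
grasp px 183 204 far [  74.6 -132. ] L 155.8 pitch down 60.5 535
```

View pics/c6.png

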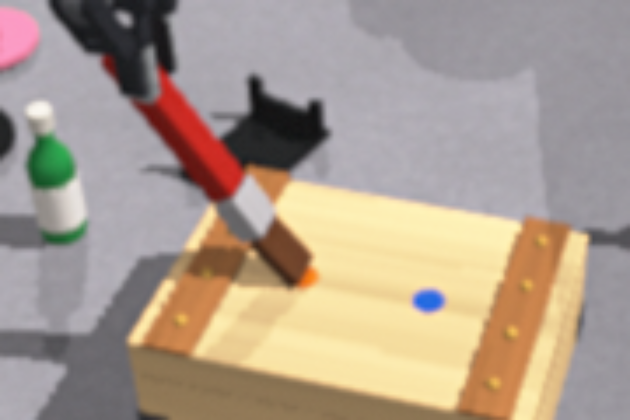

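The stroke has reached the orange spot: the bristle end is at (297,275) on the spot at about (302,274). That was my tenth picture, so from here I work from numbers only.

Next I lift the brush and carry it to free table. There I'll level it with a light grip before laying it in the rest.

```bash
python3 -m handwheel '[{"slide":[-0.1,-0.2,1.5],"yaw":0,"hand":1},{"slide":[0,0,3],"yaw":0,"hand":1},{"slide":[0,0,3],"yaw":0,"hand":1},{"slide":[-2.25,1.22,0],"yaw":-7.1,"hand":1},{"slide":[-2.25,1.22,0],"yaw":-7.1,"hand":1},{"slide":[-2.25,1.22,0],"yaw":-7.1,"hand":1},{"slide":[-2.25,1.22,0],"yaw":-7.1,"hand":1},{"slide":[-2.25,1.22,0],"yaw":-7.1,"hand":1},{"slide":[-2.25,1.22,0],"yaw":-7.1,"hand":1},{"slide":[-2.25,1.22,0],"yaw":-7.1,"hand":1}]' 40|sed -n 2,4p
python3 -m handwheel '[{"slide":[-2.25,1.22,0],"yaw":-7.1,"hand":1},{"slide":[-2.25,1.22,0],"yaw":-7.1,"hand":1},{"slide":[-2.25,1.22,0],"yaw":-7.1,"hand":1},{"slide":[-2.25,1.22,0],"yaw":-7.1,"hand":1},{"slide":[-2.25,1.22,0],"yaw":-7.1,"hand":1},{"slide":[-2.25,1.22,0],"yaw":-7.1,"hand":1},{"slide":[-2.25,1.22,0],"yaw":-7.1,"hand":1},{"slide":[-2.25,1.22,0],"yaw":-7.1,"hand":1},{"slide":[0,0,0],"yaw":0,"hand":1}]'
python3 -c "
from h import *
s,c=tilt();print(s['joints'])
from plant import vision
t=vision.capture('top');H,S,V=hsvm(t)
for z in(6,24): print('rest',rect(t,blob((V<50).astype(np.uint8),(315,190,372,248)),z))
"
```

```text
ee_pos: [478.4, -38.0, 285.6]
eef_rot: [3.139, 0.009, -2.671]
contact_force: [0.5, 0.1, -0.3]
clock: 20.38
ee_pos: [295.4, 59.9, 285.6]
eef_rot: [3.14, 0.007, 2.625]
contact_force: [0.5, -0.3, -2.1]
gripper_width: 0.231
gripper_force: 80.5
grasp px 279 99 far [  72.6 -126.8] L 150.7 pitch down 60.2 448
[ 0.20361982 -0.15675498 -0.44479709  1.27651265 -0.00349486  0.71972688]
rest (array([ 448.1, -109.9]), [98.1, 65.7], -30.3)
rest (array([ 446. , -107.2]), [96.6, 64.7], -30.3)
```

```bash
python3 -m handwheel '[{"slide":[2.8,-1.6,-2],"yaw":0,"hand":1},{"slide":[2.8,-1.7,-3],"yaw":0,"hand":1},{"slide":[2.8,-1.7,-3],"yaw":0,"hand":1},{"slide":[0,0,-3],"yaw":0,"hand":1},{"slide":[0,0,-2],"yaw":0,"hand":1},{"slide":[0,0,-0.8],"yaw":0,"hand":1},{"slide":[0,0,0],"yaw":0,"hand":0.76}]' 20
python3 -m handwheel '[{"slide":[0,0,0],"yaw":0,"hand":0.748},{"slide":[0,0,0],"yaw":0,"hand":0.7445}]'
python3 -c "
from h import *
tilt()"
```

```text
clock: 21.07
ee_pos: [379.2, 10.6, 149.6]
eef_rot: [-3.141, 0.006, 2.626]
contact_force: [-0.6, 0.3, -0.1]
gripper_width: 0.236
gripper_force: 51.1
clock: 21.23
ee_pos: [381.8, 11.1, 152.8]
eef_rot: [3.138, 0.012, 2.627]
contact_force: [0.6, 0.1, 0.0]
gripper_width: 0.258
gripper_force: 6.1
grasp px 259 162 far [  65.4 -133.2] L 152.9 pitch down 63.9 349
```

```bash
python3 -m handwheel '[{"slide":[-0.43,0.25,-0.8],"yaw":0,"hand":0.7445},{"slide":[-0.87,0.5,-0.7],"yaw":0,"hand":0.7445},{"slide":[-1.13,0.65,-0.75],"yaw":0,"hand":0.7445},{"slide":[-1.13,0.65,-0.75],"yaw":0,"hand":0.7445}]'
python3 -c "
from h import *
tilt()"
```

```text
clock: 21.62
ee_pos: [345.0, 32.0, 121.8]
eef_rot: [3.138, 0.012, 2.627]
contact_force: [-0.1, 0.1, -0.4]
gripper_width: 0.259
gripper_force: 5.9
grasp px 267 165 far [  89.1 -117. ] L 151.9 pitch down 52.7 331
```

The brush is flattening as planned, now at 53°. I'll continue.

```bash
python3 -m handwheel '[{"slide":[-1.04,0.6,-0.95],"yaw":0,"hand":0.7445},{"slide":[-1.04,0.6,-0.95],"yaw":0,"hand":0.7445},{"slide":[-0.87,0.5,-1.05],"yaw":0,"hand":0.7445},{"slide":[-0.87,0.5,-1.05],"yaw":0,"hand":0.7445}]' | sed -n 2,6p
python3 -c "
from h import *
tilt()"
python3 -m handwheel '[{"slide":[-0.69,0.4,-1.2],"yaw":0,"hand":0.7445},{"slide":[-0.69,0.4,-1.2],"yaw":0,"hand":0.7445},{"slide":[-0.6,0.35,-1.2],"yaw":0,"hand":0.7445},{"slide":[-0.43,0.25,-1.2],"yaw":0,"hand":0.7445}]' | sed -n 2,6p
python3 -c "
from h import *
tilt()"
```

```text
ee_pos: [307.3, 54.0, 81.9]
eef_rot: [3.137, 0.012, 2.627]
contact_force: [0.6, -0.7, 0.0]
gripper_width: 0.255
gripper_force: 5.5
grasp px 276 170 far [138.1 -65.2] L 157.2 pitch down 25.3 314
ee_pos: [283.4, 68.0, 33.8]
eef_rot: [3.138, 0.012, 2.627]
contact_force: [0.3, -0.9, -0.6]
gripper_width: 0.261
gripper_force: 5.4
grasp px 281 180 far [161.9 -15.3] L 167.0 pitch down 5.4 275
```

```bash
python3 -m handwheel '[{"slide":[-0.3,0.15,-1.2],"yaw":0,"hand":0.7445},{"slide":[-0.1,0.05,-1],"yaw":0,"hand":0.7445},{"slide":[0,0,-0.6],"yaw":0,"hand":0.7445},{"slide":[0,0,0],"yaw":0,"hand":0.7445},{"slide":[0,0,0],"yaw":0,"hand":0.9},{"slide":[0,0,0],"yaw":0,"hand":1},{"slide":[0,0,3],"yaw":0,"hand":1},{"slide":[0,0,4],"yaw":0,"hand":1},{"slide":[0,0,4],"yaw":0,"hand":1},{"slide":[0,0,0],"yaw":0,"hand":1}]' 40
python3 -c "
from h import *
s,t=tilt()
H,S,V=hsvm(t)
m=(((H<6)|(H>173))&(S>150)&(V>60)).astype(np.uint8);ct=blob(m,(220,120,340,230)).reshape(-1,2)
print(s['ee_pos'])
# red extent along brush plane
g=np.array(s['ee_pos']);y=s['eef_rot'][2]+np.pi;d=np.array([np.cos(y),np.sin(y),0]);n=np.array([-d[1],d[0],0]);o=t['T'][:3,3]
P=[]
for u,v in ct:
    r=t['T'][:3,:3]@np.array([(u-t['cx'])/t['fx'],(v-t['cy'])/t['fy'],1]);p=o+r*(n@(g-o))/(n@r);P.append(((p-g)@d,p[2]-g[2]))
P=np.array(P);print('red along',P.min(0),P.max(0))
"
```

```text
clock: 23.27
ee_pos: [282.9, 70.6, 121.8]
eef_rot: [3.132, 0.018, 2.626]
contact_force: [1.9, 0.9, -0.5]
gripper_width: 0.243
gripper_force: 41.2
grasp px 282 153 far [166.3  16.5] L 169.8 pitch down -5.7 244
[282.88671513  70.62362252 121.76859837]
red along [ -4.81640375 -13.63306075] [94.50330159 24.03932876]
```

Run:
```python
from h import *
s,c=wrist("w9");H,S,V=hsvm(c)
m=(((H<6)|(H>173))&(S>150)&(V>60)).astype(np.uint8);ct=blob(m,(150,0,400,420)).reshape(-1,2)
Tt=c["T_tool_cam"];P=[]
for zt in(-13.5,):
    q=np.array([(Tt[:3,3]+(r:=Tt[:3,:3]@np.array([(u-c["cx"])/c["fx"],(v-c["cy"])/c["fy"],1]))*(zt-Tt[2,3])/r[2]) for u,v in ct])
    print(zt,"tool x",q[:,0].min(),q[:,0].max(),"y",q[:,1].min(),q[:,1].max(),Tt[:3,3],cv2.boundingRect(ct))
cs=cv2.findContours(m,cv2.RETR_EXTERNAL,cv2.CHAIN_APPROX_NONE)[0]
print([cv2.boundingRect(k) for k in cs if cv2.contourArea(k)>30])
```

```text
-13.5 tool x -46.6642416301316 28.146963561148567 y -9.849884489952489 11.513764630500445 [  75.39206826    0.37287754 -142.50615089] (250, 229, 49, 143)
[(250, 229, 49, 143), (508, 0, 44, 59)]
```

The brush is level and gripped about 68 mm behind its middle. I'll carry it over the rest, aligned with it, and lower it.

```bash
python3 -m handwheel '[{"slide":[2.1,-2.9,0],"yaw":-0.8,"hand":1},{"slide":[2.1,-2.9,0],"yaw":0,"hand":1},{"slide":[2.1,-2.9,0],"yaw":0,"hand":1},{"slide":[2.1,-2.9,0],"yaw":0,"hand":1},{"slide":[2.2,-2.9,0],"yaw":0,"hand":1},{"slide":[0,0,0],"yaw":0,"hand":1},{"slide":[0,0,-2],"yaw":0,"hand":1},{"slide":[0,0,-2],"yaw":0,"hand":1},{"slide":[0,0,-1],"yaw":0,"hand":1},{"slide":[0,0,0],"yaw":0,"hand":1}]'
python3 - <<'E'
from h import *
from plant import vision
s,c=tilt();print(s["ee_pos"])
t=vision.capture("top");H,S,V=hsvm(t)
y=s["eef_rot"][2]+np.pi;d=np.array([np.cos(y),np.sin(y),0]);Ti=np.linalg.inv(t["T"])
def px(p):
    q=Ti[:3,:3]@p+Ti[:3,3];return (t["fx"]*q[0]/q[2]+t["cx"],t["fy"]*q[1]/q[2]+t["cy"])
g=s["ee_pos"]+np.array([0,0,5]);print("pred tip",px(g+158*d),"ferrule",px(g+88*d))
steel=((H>4)&(H<14)&(S>90)&(V<140)&(V>40)).astype(np.uint8)
ct=blob(steel,(320,180,400,260));z=g[2]+5;print("bristle top",rect(t,ct,z),cv2.minAreaRect(ct)[0],"expected ctr",(g+138.5*d))
red=(((H<6)|(H>173))&(S>150)&(V>60)).astype(np.uint8);print("red",rect(t,blob(red,(280,180,380,290)),z+4))
E
```

```text
clock: 24.2
ee_pos: [380.7, -74.7, 62.3]
eef_rot: [-3.141, 0.002, 2.612]
contact_force: [0.4, 0.1, -0.1]
gripper_width: 0.245
gripper_force: 41.2
grasp px 227 190 far [160.6  12.1] L 165.2 pitch down -4.3 323
[380.66688891 -74.74531694  62.32668497]
pred tip (np.float64(363.344600373219), np.float64(185.708666044817)) ferrule (np.float64(350.1482761838471), np.float64(210.30996004874518))
bristle top (array([ 508.5, -148.9]), [18.0, 24.0], -118.6) (361.6000061035156, 188.8000030517578) expected ctr [ 500.20238066 -144.69898884   67.32668497]Traceback (most recent call last):
  File "<stdin>", line 11, in <module>
  File "h.py", line 9, in blob
    return max(cs,key=cv2.contourArea)
ValueError: max() iterable argument is empty
```

```bash
python3 -m handwheel '[{"slide":[0.5,0.1,-1.2],"yaw":0,"hand":1},{"slide":[0,0,-1],"yaw":0,"hand":1},{"slide":[0,0,-0.6],"yaw":0,"hand":1},{"slide":[0,0,-0.3],"yaw":0,"hand":1},{"slide":[0,0,0],"yaw":0,"hand":1},{"slide":[0,0,0],"yaw":0,"hand":1}]'
python3 -m handwheel '[{"slide":[0,0,-0.15],"yaw":0,"hand":1},{"slide":[0,0,0],"yaw":0,"hand":1}]'|sed -n 2,4p
```

```text
clock: 24.8
ee_pos: [389.4, -74.4, 34.8]
eef_rot: [3.139, 0.01, 2.613]
contact_force: [-0.2, 0.6, -1.1]
gripper_width: 0.242
gripper_force: 41.2
ee_pos: [389.7, -74.5, 33.3]
eef_rot: [3.139, 0.01, 2.613]
contact_force: [-0.4, 0.6, -0.4]
```

```bash
python3 -m handwheel '[{"slide":[0,0,-0.25],"yaw":0,"hand":1},{"slide":[0,0,0],"yaw":0,"hand":1}]'|sed -n 2,4p
python3 -m handwheel '[{"slide":[0,0,-0.15],"yaw":0,"hand":1},{"slide":[0,0,0],"yaw":0,"hand":1}]'|sed -n 2,4p
python3 -m handwheel '[{"slide":[0,0,-0.1],"yaw":0,"hand":1},{"slide":[0,0,0],"yaw":0,"hand":1}]'|sed -n 2,4p
```

```text
ee_pos: [389.4, -74.4, 30.4]
eef_rot: [3.139, 0.01, 2.612]
contact_force: [0.2, -0.6, -1.0]
ee_pos: [389.5, -74.4, 29.1]
eef_rot: [3.139, 0.01, 2.613]
contact_force: [-0.3, 0.4, 3.0]
ee_pos: [389.4, -74.3, 28.7]
eef_rot: [3.139, 0.01, 2.613]
contact_force: [-3.5, 1.1, 11.6]
```

Contact is at the expected height, about 29 mm. I'll release and lift straight up.

```bash
python3 -m handwheel '[{"slide":[0,0,0],"yaw":0,"hand":0.745},{"slide":[0,0,0],"yaw":0,"hand":0.72},{"slide":[0,0,0],"yaw":0,"hand":0.65},{"slide":[0,0,0],"yaw":0,"hand":0.55},{"slide":[0,0,0.5],"yaw":0,"hand":0.5},{"slide":[0,0,2],"yaw":0,"hand":0.5},{"slide":[0,0,4],"yaw":0,"hand":0.5},{"slide":[0,0,4],"yaw":0,"hand":0.5},{"slide":[-3,2,3],"yaw":0,"hand":0.3},{"slide":[-3,2,0],"yaw":0,"hand":0}]' 20
python3 - <<'E'
from h import *
from plant import vision
t=vision.capture("top");c=vision.capture("scene")
for n,t,bb,br in(("top",t,(280,180,400,290),(320,170,400,260)),("scene",c,(180,170,290,250),(170,190,240,260))):
    H,S,V=hsvm(t);red=(((H<6)|(H>173))&(S>150)&(V>60)).astype(np.uint8)
    ct=blob(red,bb);print(n,"red z42",rect(t,ct,42),cv2.boundingRect(ct))
    b=((H>4)&(H<14)&(S>90)&(V<140)&(V>40)).astype(np.uint8);ct=blob(b,br);print(n,"bristle z38",rect(t,ct,38),cv2.boundingRect(ct))
s,c=wrist("w10");print(s["ee_pos"]);H,S,V=hsvm(c);red=(((H<6)|(H>173))&(S>150)&(V>60)).astype(np.uint8)
print("wrist red",rect(c,blob(red,(150,0,420,420)),42))
E
```

```text
clock: 26.3
ee_pos: [338.7, -37.3, 165.3]
eef_rot: [3.134, 0.021, 2.61]
contact_force: [0.5, 0.2, 0.5]
gripper_width: 0.763
gripper_force: 0.0
top red z42 (array([ 449.7, -108.9]), [32.9, 23.4], -28.6) (339, 208, 13, 13)
top bristle z38 (array([ 509.3, -145. ]), [35.8, 24.7], -28.6) (350, 183, 15, 17)
scene red z42 (array([425.2, -86.8]), [109.8, 44.5], 149.6) (205, 195, 30, 27)
scene bristle z38 (array([ 514.4, -142. ]), [45.0, 36.9], 155.7) (186, 222, 17, 14)
[328.13194153 -35.05516902 160.28312877]
wrist red (array([413.8, -87.5]), [21.3, 113.7], -29.7)
```

The brush lies at about (446,-107) with heading -30°, centred on the rest. Next is the lid at about (449,-331).

```bash
python3 -m handwheel '[{"slide":[1.4,-3.6,0],"yaw":0,"hand":0.3},{"slide":[1.4,-3.6,0],"yaw":0,"hand":0.3},{"slide":[1.4,-3.6,0],"yaw":0,"hand":0.3},{"slide":[1.4,-3.6,0],"yaw":0,"hand":0.3},{"slide":[1.4,-3.6,0],"yaw":0,"hand":0.3},{"slide":[1.4,-3.6,0],"yaw":0,"hand":0.3},{"slide":[1.4,-3.6,0],"yaw":0,"hand":0.3},{"slide":[1.4,-3.6,0],"yaw":0,"hand":0.3},{"slide":[0,0,0],"yaw":0,"hand":0.3}]'
python3 - <<'E'
from h import *
s,c=wrist("w11");print(s["ee_pos"])
g=cv2.cvtColor(c["pixels"],cv2.COLOR_RGB2GRAY)
Ti=np.linalg.inv(c["T"])
def px(p):
    q=Ti[:3,:3]@p+Ti[:3,3];return np.array([c["fx"]*q[0]/q[2]+c["cx"],c["fy"]*q[1]/q[2]+c["cy"]])
u,v=px(np.array([449,-331,38.]));print("pred knob px",u,v)
x0,y0=int(u)-80,int(v)-80
w=g[max(0,y0):y0+160,max(0,x0):x0+160];print(w.shape,np.percentile(w,[1,10,25,50,75,90]))
for r in w[::8,::8]: print(" ".join(f"{k:3d}" for k in r))
print(max(0,x0),max(0,y0))
E
```

```text
clock: 27.2
ee_pos: [448.5, -332.4, 158.6]
eef_rot: [-3.141, 0.015, 2.608]
contact_force: [1.5, -0.7, 0.1]
gripper_width: 0.7
gripper_force: 0.0
[ 448.51566824 -332.39596095  158.61532442]
pred knob px 274.3914286834797 203.47471251806238
(160, 160) [ 20.  31.  36. 152. 156. 159.]
180  94 140 134 139 153 154 150 152 154 151 156 153 155 149 156 148 154 160 146
136 136 133 155 156 153 155 155 151 152 151 154 156 154 153 153 152 157 160 161
154 152 151 149 150 149 156 159 153 158 156 151 156 154 154 156 151 159 151 161
150 157 154 155 161 152 149 161 166 143  81 143 152 154 151 151 156 160 153 155
153 152 158 152 155 156 152  30  34  34  32  37  35  29 154 153 158 159 155 158
148 155 156 153 152 107  32  35  33  35  33  35  34  32  29 151 159 153 152 151
156 158 152 152 152  66  31  29  34  36  37  35  33  34  33  76 149 155 162 155
151 156 163 157  90  31  34  34  36  32  21  31  34  29  34  31 133 149 153 152
153 154 155 151  94  34  33  33  21  23  32  22  32  32  34  33 129 162 154 161
156 157 156 155  94  32  32  22  18  34  32  32  26  36  31  36 134 155 156 153
157 146 155 155  93  32  24  19  16  33  34  34  28  25  31  31 135 156 160 153
156 153 157 149 124  54  32  25  21  22  30  21  30  27  29  78 132 151 155 151
159 157 152 152 153  93  30  31  30  34  31  30  28  28  29 134 149 160 154 152
150 151 154 157 159 154  94  33  32  33  30  32  28  30 136 156 156 157 155 156
152 159 160 163 152 160 165 153 115 116  84 126 132 140 158 160 156 152 160  96
153 162 154 160 152 148 155 154 156 161 150 162 161 151 153 156 158 162  92  97
153 151 154 165 155 157 153 151 154 158 152 160 154 154 154 159  97  93  97  98
131 131 152 155 155 161 160 155 157 162 153 159 162 157 158  95 100  98 119 128
130  32  65 155 153 149 155 162 159 156 160 156 159 159 164 160 159 158  25  42
132  31  40 156 153 153 155 154 156 160 160 157 158 160 158 158 158 159  21  26
194 123
```

Run:
```python
from h import *
s,c=wrist("w12");g=cv2.medianBlur(cv2.cvtColor(c["pixels"],cv2.COLOR_RGB2GRAY),3)
k=(g<60).astype(np.uint8);ct=blob(k,(215,140,335,245))
(cx,cy),(a,b),_=cv2.fitEllipse(ct);print("disc",cx,cy,a,b,ray(c,cx,cy,12))
for v in range(170,225,2): print(v," ".join(f"{x:2d}" for x in g[v,236:312:2]))
```

```text
disc 271.3512268066406 195.4186248779297 85.97655487060547 88.53157806396484 [ 445.1341624  -329.17336281   12.        ]
170 39 32 32 32 33 32 32 34 33 34 34 34 34 34 34 34 32 33 33 33 33 33 34 34 34 35 33 34 34 33 33 33 34 33 30 32 120 150
172 33 33 33 32 32 32 33 33 33 33 33 34 34 34 34 33 33 34 34 34 33 34 35 33 34 33 33 33 32 32 32 32 32 32 32 32 37 123
174 33 33 33 31 33 33 33 33 32 33 33 33 33 33 33 33 33 33 34 33 33 33 33 32 33 34 33 33 32 32 32 32 32 33 33 33 30 59
176 33 33 33 32 32 32 33 33 33 33 32 33 33 33 33 33 32 33 33 33 33 33 32 32 32 33 32 33 31 32 32 33 32 33 33 32 33 31
178 33 32 32 33 32 33 33 33 32 33 32 32 33 33 33 32 32 33 32 32 33 32 32 33 32 33 33 33 33 33 32 33 33 34 33 33 33 30
180 32 32 32 33 32 32 33 34 34 34 33 32 32 33 32 33 33 31 31 32 33 33 32 31 32 32 33 33 33 32 32 32 32 33 33 33 32 31
182 33 33 33 33 32 32 32 33 34 31 32 32 32 33 32 32 27 25 29 31 32 32 32 33 33 31 33 32 33 33 32 32 32 33 33 33 32 32
184 32 33 33 33 32 32 32 33 32 32 32 32 32 32 28 23 21 19 24 26 30 32 32 33 32 32 33 33 33 33 32 33 32 32 33 33 33 33
186 33 33 33 33 34 32 32 32 32 3
[... 1633 characters left out ...]
22 22 22 22 21 21 21 21 20 21 21 26 31 33 33 33 33 32 32 29 28 29 28 28 28 28 28 29 29 29 30 31 32 32 31
216 33 32 33 32 22 21 21 21 21 22 21 20 20 21 22 25 30 32 33 32 30 25 28 29 29 28 29 28 29 29 29 28 28 27 29 33 32 31
218 31 32 33 33 23 21 22 21 21 22 20 20 22 24 30 24 25 30 30 28 25 27 28 29 29 28 29 29 29 28 29 28 29 29 29 31 31 77
220 32 32 32 33 32 22 22 22 21 20 21 24 31 33 32 30 25 27 28 27 29 29 28 28 29 27 29 29 28 28 29 29 28 29 30 31 41 133
222 64 32 31 32 31 31 29 24 20 24 31 31 31 33 32 32 30 30 30 33 33 31 29 28 29 29 28 28 28 28 28 29 30 31 30 32 118 135
224 94 49 31 32 31 31 32 32 27 32 33 32 32 32 31 31 31 32 32 32 32 32 30 29 28 29 27 28 28 28 28 31 32 29 30 118 137 134
```

Run:
```python
from h import *
s,c=wrist("w13");print(s["ee_pos"],s["eef_rot"],s["joints"][[0,5]] if hasattr(s["joints"],"shape") else s["joints"])
P=np.array([ray(c,*q,38)[:2] for q in((272,187.5),(288.5,205),(272,219.5),(256.5,204))])
print(P.mean(0),[np.linalg.norm(P[i]-P[(i+1)%4]).round(1) for i in range(4)],[np.degrees(np.arctan2(*(P[(i+1)%4]-P[i])[::-1])).round(1) for i in range(4)])
# disc edge: least-squares circle from boundary at disc-plane
g=cv2.medianBlur(cv2.cvtColor(c["pixels"],cv2.COLOR_RGB2GRAY),3)
ct=blob((g<60).astype(np.uint8),(215,140,335,245)).reshape(-1,2)
Q=np.array([ray(c,*q,12)[:2] for q in ct]);(x,y),r=cv2.minEnclosingCircle(Q.astype(np.float32));print("disc",x,y,2*r)
```

```text
[ 445.13056046 -326.473352    158.31393566] [3.13901887 0.00838689 2.61017962] [-0.63480177 -0.1033857 ]
[ 444.57620624 -326.17796275] [np.float64(20.7), np.float64(19.2), np.float64(19.2), np.float64(19.5)] [np.float64(12.2), np.float64(-77.6), np.float64(-167.0), np.float64(107.0)]
disc 446.5458679199219 -330.1439208984375 83.69666290283203
```

The lid centre is about (446.5,-329.5), and the disc measures 83.7 mm against 84 expected. The knob sides run at 13°. I'll turn to yaw 103°, descend and grip the knob.

```bash
python3 -m handwheel '[{"slide":[0.14,-0.3,0],"yaw":-7,"hand":0.3},{"slide":[0,0,0],"yaw":-7,"hand":0.3},{"slide":[0,0,0],"yaw":-7,"hand":0.3},{"slide":[0,0,0],"yaw":-7,"hand":0.3},{"slide":[0,0,-2],"yaw":-7,"hand":0.3},{"slide":[0,0,-2],"yaw":-7,"hand":0.3},{"slide":[0,0,-2],"yaw":-4.5,"hand":0.3},{"slide":[0,0,-2],"yaw":0,"hand":0.3},{"slide":[0,0,-1],"yaw":0,"hand":0.3},{"slide":[0,0,0],"yaw":0,"hand":0.3}]'
python3 - <<'E'
from h import *
s,c=wrist("w14");print(s["ee_pos"],s["eef_rot"])
g=cv2.medianBlur(cv2.cvtColor(c["pixels"],cv2.COLOR_RGB2GRAY),3)
Ti=np.linalg.inv(c["T"]);q=Ti[:3,:3]@np.array([446.5,-329.5,38])+Ti[:3,3];u,v=c["fx"]*q[0]/q[2]+c["cx"],c["fy"]*q[1]/q[2]+c["cy"];print(u,v)
u,v=int(u),int(v)
for r in range(v-36,v+37,4): print(r," ".join(f"{x:2d}" for x in g[r,u-48:u+49:3]))
E
```

```text
clock: 28.18
ee_pos: [444.0, -325.1, 67.4]
eef_rot: [-3.14, 0.005, 1.802]
contact_force: [-0.6, -0.8, -0.4]
gripper_width: 0.702
gripper_force: 0.0
[ 443.99227927 -325.12665327   67.41968377] [-3.140358    0.00524285  1.80244296]
276.4993103827156 256.70341364522363
220 34 34 34 34 34 33 35 34 34 34 34 34 34 35 34 34 34 35 34 33 35 34 34 34 34 33 34 34 32 34 32 30 33
224 33 35 34 33 34 35 33 34 34 34 34 34 33 34 33 32 33 34 34 31 33 33 34 33 31 32 34 34 30 30 31 29 30
228 34 35 33 34 34 33 33 34 34 34 31 25 28 26 28 27 26 26 27 26 26 26 27 30 30 31 30 30 30 30 30 30 30
232 33 33 33 34 33 33 33 34 35 35 23 25 27 27 26 27 27 27 27 27 26 26 25 28 31 30 30 30 30 30 28 29 30
236 32 33 33 34 33 34 33 34 33 33 23 25 27 27 26 28 26 27 27 28 27 28 26 27 29 30 29 30 29 31 30 30 30
240 33 33 33 34 33 32 33 33 33 25 28 37 38 39 38 39 35 35 37 36 36 37 33 27 29 30 30 30 30 29 30 30 28
244 33 34 32 32 33 33 35 33 33 21 28 34 34 35 34 31 31 31 31 31 31 32 29 28 30 29 30 29 30 29 29 30 29
248 33 33 34 34 33 33 33 34 33 21 28 32 33 35 32 31 29 30 30 30 30 31 30 26 29 29 30 29 29 28 29 30 31
252 33 33
[... 461 characters left out ...]
30 32 34 33 30 31 33 33 33 34 32 34 33 33 34
272 33 33 33 33 33 33 33 32 33 22 23 27 31 30 31 31 30 31 31 32 31 32 28 33 33 34 32 33 34 34 34 33 31
276 98 34 32 33 33 33 34 34 26 22 22 20 21 22 22 22 21 20 22 21 32 34 33 35 32 33 32 32 33 33 34 30 107
280 143 98 49 31 33 34 33 33 25 22 21 23 22 22 22 21 21 23 21 23 33 34 33 33 33 33 33 33 33 33 30 140 162
284 156 120 99 100 39 31 33 34 34 25 21 25 33 28 26 21 21 23 31 33 33 33 33 33 33 34 34 32 33 119 159 160 162
288 159 161 158 143 103 99 41 32 32 33 34 33 33 33 33 33 32 33 33 33 33 33 33 33 33 31 32 107 168 169 170 167 166
292 165 164 162 162 159 160 103 103 99 54 32 33 32 33 32 33 33 33 33 32 32 32 33 36 77 121 163 162 167 165 163 165 167
```

The knob is square to the gripper and within 1 mm of the estimate. I'll correct by (2.5,-4.4) mm, descend and grip.

```bash
python3 -m handwheel '[{"slide":[0.25,-0.44,-1.5],"yaw":0,"hand":0.35},{"slide":[0,0,-1.5],"yaw":0,"hand":0.4},{"slide":[0,0,-1],"yaw":0,"hand":0.4},{"slide":[0,0,-0.8],"yaw":0,"hand":0.4},{"slide":[0,0,0],"yaw":0,"hand":0.6},{"slide":[0,0,0],"yaw":0,"hand":0.8},{"slide":[0,0,0],"yaw":0,"hand":1},{"slide":[0,0,0],"yaw":0,"hand":1},{"slide":[0,0,0],"yaw":0,"hand":1}]' 40
python3 -m handwheel '[{"slide":[0,0,1],"yaw":0,"hand":1},{"slide":[0,0,3],"yaw":0,"hand":1},{"slide":[0,0,4],"yaw":0,"hand":1},{"slide":[0,0,4],"yaw":0,"hand":1},{"slide":[0,0,3],"yaw":0,"hand":1},{"slide":[0,0,0],"yaw":0,"hand":1}]'
```

```text
clock: 28.98
ee_pos: [449.1, -332.3, 22.3]
eef_rot: [3.138, 0.011, 1.801]
contact_force: [-0.0, -0.8, 1.3]
gripper_width: 0.269
gripper_force: 40.9
clock: 29.48
ee_pos: [452.4, -334.8, 179.9]
eef_rot: [3.13, 0.02, 1.801]
contact_force: [0.8, -1.3, -0.5]
gripper_width: 0.272
gripper_force: 40.6
```

The lid is gripped, with a 23 mm opening. I'll carry it towards the pot and stop short to look.

```bash
python3 -m handwheel '[{"slide":[0.4,2,1],"yaw":0,"hand":1},{"slide":[0.7,3.85,1],"yaw":0,"hand":1},{"slide":[0.7,3.85,0],"yaw":0,"hand":1},{"slide":[0.7,3.85,0],"yaw":0,"hand":1},{"slide":[0.7,3.85,0],"yaw":0,"hand":1},{"slide":[0.7,3.85,0],"yaw":0,"hand":1},{"slide":[0.7,3.85,0],"yaw":0,"hand":1},{"slide":[0.7,3.85,0],"yaw":0,"hand":1},{"slide":[0.7,3.85,0],"yaw":0,"hand":1},{"slide":[0.7,3.85,0],"yaw":0,"hand":1}]' 40 | sed -n 2,3p
python3 -m handwheel '[{"slide":[0.7,3.85,0],"yaw":0,"hand":1},{"slide":[0.7,3.85,0],"yaw":0,"hand":1},{"slide":[0.7,3.85,0],"yaw":0,"hand":1},{"slide":[0.7,3.5,0],"yaw":0,"hand":1},{"slide":[0,0,0],"yaw":0,"hand":1},{"slide":[0,0,0],"yaw":0,"hand":1},{"slide":[0,0,0],"yaw":0,"hand":1}]'
python3 - <<'E'
from h import *
s,c=wrist("w15");print(s["ee_pos"],s["eef_rot"]);H,S,V=hsvm(c);np.savez("pics/w15.npz",**c)
Ti=np.linalg.inv(c["T"]);q=Ti[:3,:3]@np.array([571,322.5,60])+Ti[:3,3];u,v=c["fx"]*q[0]/q[2]+c["cx"],c["fy"]*q[1]/q[2]+c["cy"];print("pred",u,v)
w=((S<40)&(V>165)).astype(np.uint8)
for k in cv2.findContours(w,cv2.RETR_EXTERNAL,cv2.CHAIN_APPROX_NONE)[0]:
    if cv2.contourArea(k)>200: print(cv2.boundingRect(k),cv2.contourArea(k))
g=V; u,v=int(u),int(v)
for r in range(max(0,v-70),v+80,6): print(r," ".join(f"{x:3d}" for x in g[r,max(0,u-80):u+81:6]))
E
```

```text
ee_pos: [515.4, 36.4, 192.2]
eef_rot: [3.139, 0.01, 1.801]
clock: 30.9
ee_pos: [543.1, 184.6, 191.6]
eef_rot: [3.14, 0.01, 1.802]
contact_force: [-1.1, 0.1, -0.7]
gripper_width: 0.273
gripper_force: 40.6
[543.05848728 184.63005174 191.57965416] [3.14027263 0.01030578 1.80150264]
pred 350.60460276561696 40.31624959263135
(302, 255, 20, 42) 381.5
(226, 255, 20, 47) 415.5
(0, 175, 239, 228) 23400.0
(311, 169, 215, 128) 10540.0
(291, 145, 52, 26) 267.0
(264, 134, 23, 25) 422.0
(225, 132, 31, 45) 317.0
(357, 24, 17, 51) 509.5
(203, 0, 357, 134) 20351.0
(0, 0, 145, 105) 10408.0
(6, 0, 23, 18) 311.0
0 154 160 155 181 183 175 184 254 117 119 117 117 117 118 118 117 133 136 138 140 247 178 180 183 176 176 173
6 156 162 159 156 181 180 189 225 118 119 117 118 118 119 119 117 134 139 141 143 143 249 155 167 157 177 179
12 155 162 166 172 178 172 251 117 119 140 143 144 143 142 139 116 119 142 144 147 146 248 153 156 161 155 176
18 162 156 157 163 186 173 250 119 144 144 144 144 143 144 142 145 116 143 146 146 148 158 174 159 158 156 151
24 158 156 158 153 183 225 117 145 143 144 144 145 143 145
[... 1020 characters left out ...]
163 157 164 161 163 156 165 163
84 188 181 183 112 119 114 112 138 135 238 254 238 236 240 205 234 254 193 160 159 166 157 160 156 156 161 179
90 185 181 182 110 111 115 117 116 113 129 124 159 249 244 241 113 150 156 156 158 162 169 158 162 154 180 183
96 186 180 130 115 114 114 116 118 113 113 118 115 112 115 118  97 180 166 170 156 157 163 164 181 182 187 190
102 179 182 114 115 118 112 112 115 120 117 114 117 116 111 120 109 182 185 182 180 182 187 177 191 188 184 189
108 165 166  89  90  95  93  92  92  94  94  96  92  93  93  91 158 159 161 165 162 156 162 158 161 165 159 162
114 161 162  91  94  94  92  94  88  93  94  95  94  96  88  93 171 163 166 162 162 164 167 166 164 161 169 162
```

Run:
```python
from h import *
from scipy.optimize import least_squares
c=dict(np.load("pics/w15.npz"));H,S,V=hsvm(c)
P=np.array([ray(c,u,v,60)[:2] for v,u in np.argwhere(V>=246) if 285<u<415 and v<96])
f=least_squares(lambda x:np.hypot(P[:,0]-x[0],P[:,1]-x[1])-x[2],[571,322,38],loss="soft_l1",f_scale=1.5);print(len(P),f.x,np.median(abs(f.fun)))
# lid disc seen below the gripper: dark arc on the plane of its top
z=191.6-22.3+12;g=V
m=(V<50).astype(np.uint8);ct=blob(m,(170,120,390,330)).reshape(-1,2)
Q=np.array([ray(c,*q,z)[:2] for q in ct])
y=1.8015;d=np.array([np.cos(y),np.sin(y)]);n=np.array([d[1],-d[0]]);g0=np.array([543.06,184.63])
a=(Q-g0)@d;b=(Q-g0)@n;sel=(a>5)&(np.hypot(a,b)<60);print(a.max(),b[sel].min(),b[sel].max(),sel.sum())
h=least_squares(lambda x:np.hypot(a[sel]-x[0],b[sel]-x[1])-42,[0,0],loss="soft_l1",f_scale=1.);print("lid ctr in tool x/y",h.x,np.median(abs(h.fun)))
```

```text
864 [569.89335332 325.65355955  37.6426584 ] 0.6857464712306225
44.71838326525196 -41.00213866543926 40.46798244227713 250
lid ctr in tool x/y [ 2.01311705 -0.20607765] 0.6882300177632494
```

The pot is at (570,325), with the fitted rim radius of 37.6 mm matching the rim wall. The lid centre sits 2 mm ahead of the TCP. I'll move over the pot and down to just above it.

```bash
python3 -m handwheel '[{"slide":[0.5,2.4,0],"yaw":0,"hand":1},{"slide":[0.7,3.5,0],"yaw":0,"hand":1},{"slide":[0.7,3.5,0],"yaw":0,"hand":1},{"slide":[0.5,2.8,0],"yaw":0,"hand":1},{"slide":[0.33,1.64,-1.5],"yaw":0,"hand":1},{"slide":[0,0,-3],"yaw":0,"hand":1},{"slide":[0,0,-2.5],"yaw":0,"hand":1},{"slide":[0,0,-1.5],"yaw":0,"hand":1},{"slide":[0,0,0],"yaw":0,"hand":1},{"slide":[0,0,0],"yaw":0,"hand":1}]'
```

```text
clock: 31.78
ee_pos: [570.5, 321.3, 106.1]
eef_rot: [-3.141, 0.011, 1.799]
contact_force: [0.4, -0.8, 0.3]
gripper_width: 0.269
gripper_force: 40.6
```

```bash
python3 -m handwheel '[{"slide":[0,0.17,-1],"yaw":0,"hand":1},{"slide":[0,0,-0.8],"yaw":0,"hand":1},{"slide":[0,0,-0.5],"yaw":0,"hand":1},{"slide":[0,0,0],"yaw":0,"hand":1}]'|sed -n 2,4p
python3 -m handwheel '[{"slide":[0,0,-0.3],"yaw":0,"hand":1},{"slide":[0,0,0],"yaw":0,"hand":1}]'|sed -n 2,4p
python3 -m handwheel '[{"slide":[0,0,-0.2],"yaw":0,"hand":1},{"slide":[0,0,0],"yaw":0,"hand":1}]'|sed -n 2,4p
```

```text
ee_pos: [570.4, 324.5, 82.7]
eef_rot: [3.141, 0.01, 1.801]
contact_force: [-0.2, -0.3, -0.6]
ee_pos: [570.9, 325.1, 80.5]
eef_rot: [3.139, 0.01, 1.801]
contact_force: [-1.1, -0.7, 0.1]
ee_pos: [571.0, 325.2, 78.6]
eef_rot: [3.139, 0.01, 1.801]
contact_force: [0.0, -0.0, -0.1]
```

```bash
python3 -m handwheel '[{"slide":[0,-0.1,-0.15],"yaw":0,"hand":1},{"slide":[0,0,0],"yaw":0,"hand":1}]'|sed -n 2,4p
python3 -m handwheel '[{"slide":[0,0,-0.1],"yaw":0,"hand":1},{"slide":[0,0,0],"yaw":0,"hand":1}]'|sed -n 2,4p
```

```text
ee_pos: [570.9, 323.9, 77.1]
eef_rot: [3.139, 0.01, 1.801]
contact_force: [0.3, 0.4, -0.7]
ee_pos: [571.1, 324.1, 76.5]
eef_rot: [3.139, 0.01, 1.801]
contact_force: [-0.4, -0.3, 0.8]
```

The lid is at seating height, 76.5 against 76.3 expected, with a slight contact force. I'll release, back off, check, and clear the scene.

```bash
python3 -m handwheel '[{"slide":[0,0,-0.05],"yaw":0,"hand":0.75},{"slide":[0,0,0],"yaw":0,"hand":0.72},{"slide":[0,0,0],"yaw":0,"hand":0.66},{"slide":[0,0,0],"yaw":0,"hand":0.55},{"slide":[0,0,0],"yaw":0,"hand":0.45},{"slide":[0,0,1],"yaw":0,"hand":0.4},{"slide":[0,0,2],"yaw":0,"hand":0.4},{"slide":[0,0,3],"yaw":0,"hand":0.4},{"slide":[0,0,4],"yaw":0,"hand":0.4},{"slide":[0,0,4],"yaw":0,"hand":0.4}]' 20
python3 -m handwheel '[{"slide":[-2,-3,2],"yaw":0,"hand":0.3},{"slide":[-2,-3,0],"yaw":0,"hand":0.3},{"slide":[-1,-2,0],"yaw":0,"hand":0.3},{"slide":[0,0,0],"yaw":0,"hand":0.3},{"slide":[0,0,0],"yaw":0,"hand":0.3}]'
python3 - <<'E'
from h import *
from plant import vision
s,c=wrist("w16");H,S,V=hsvm(c);print(s["ee_pos"])
Ti=np.linalg.inv(c["T"]);q=Ti[:3,:3]@np.array([570,325,66])+Ti[:3,3];u,v=int(c["fx"]*q[0]/q[2]+c["cx"]),int(c["fy"]*q[1]/q[2]+c["cy"]);print(u,v)
ct=blob((V<60).astype(np.uint8),(u-75,max(0,v-75),u+75,v+75));P=np.array([ray(c,*k,66)[:2] for k in ct.reshape(-1,2)],np.float32);print("wrist lid",cv2.minEnclosingCircle(P))
t=vision.capture("top");H,S,V=hsvm(t);ct=blob((V<60).astype(np.uint8),(148,145,195,195));P=np.array([ray(t,*k,66)[:2] for k in ct.reshape(-1,2)],np.float32);print("top lid",cv2.minEnclosingCircle(P))
e=vision.capture("scene");H,S,V=hsvm(e);ct=blob((V<60).astype(np.uint8),(360,220,415,270));print("scene lid ell",cv2.fitEllipse(ct),ray(e,*cv2.fitEllipse(ct)[0],66))
red=(((H<6)|(H>173))&(S>150)&(V>60)).astype(np.uint8);print("brush",rect(e,blob(red,(180,170,290,250)),42))
# moved things: compare against the first top picture
t0=np.load("pics/top0.npz")["pixels"];d=(cv2.absdiff(t0,t["pixels"]).max(2)>60).astype(np.uint8);d=cv2.morphologyEx(d,cv2.MORPH_OPEN,np.ones((3,3)))
print([cv2.boundingRect(k) for k in cv2.findContours(d,0,1)[0] if cv2.contourArea(k)>25])
E
```

```text
clock: 33.62
ee_pos: [570.1, 323.6, 216.8]
eef_rot: [3.141, 0.01, 1.801]
contact_force: [1.5, -0.0, 0.4]
gripper_width: 0.601
gripper_force: 0.0
clock: 34.03
ee_pos: [520.7, 243.3, 237.0]
eef_rot: [3.138, 0.009, 1.8]
contact_force: [1.4, 0.5, 0.6]
gripper_width: 0.703
gripper_force: 0.0
[520.68342883 243.29546772 236.98541702]
344 119
wrist lid ((570.0838623046875, 326.2038269042969), 41.79594802856445)
top lid ((605.447021484375, 280.9112548828125), 31.367752075195312)
scene lid ell ((390.1329345703125, 241.4345245361328), (22.870454788208008, 34.92581558227539), 102.88154602050781) [575.92212117 323.16331505  66.        ]
brush (array([423.4, -87.3]), [113.5, 44.3], 155.5)
[(525, 412, 20, 8), (528, 400, 16, 11), (430, 395, 94, 25), (521, 390, 12, 8), (253, 380, 9, 21), (364, 356, 31, 15), (254, 326, 50, 31), (0, 316, 95, 104), (36, 309, 61, 46), (314, 291, 8, 8), (269, 290, 50, 41), (324, 288, 143, 68), (133, 284, 55, 136), (113, 226, 26, 50), (276, 201, 17, 24), (413, 200, 33, 32), (325, 200, 32, 48), (341, 178, 25, 22), (184, 177, 88, 120), (180, 166, 7, 13), (57, 38, 203, 382)]
```

The lid's disc measures 83.6 mm at rim height, centred on the pot, and the brush is in the rest. I'll hand in.

```bash
python3 -c "
from plant import ticket;print(ticket.close_job())"
```

```text
the job is handed in; nothing more can be done
None
```

The job is handed in at about 34 s of the 69 s limit: the brush was dipped, stroked from blue to orange and laid in the rest, and the lid is on the white pot. I levelled the brush by sliding its bristles on the bare table after the stroke, and the last checks were by measurement only because the picture limit was used up.

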